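# Take the test gauge off the tub sealer's air line and run in a batch

## Task

The tub sealer has just been pressure-checked; get it ready for the batch. First unplug the test gauge from the quick coupling on the air block by pushing its sprung sleeve back and pulling the gauge out so that the sleeve snaps forward again, and stand the gauge upright in the hole of the white holder. Then stand all the filled tubs upright on the carrier tray, slide the loaded tray fully home into the sealer, and last turn the dial on the sealer's top to position 4 (four clicks on from the off dot), leaving the bottle, scoop and empty tubs alone.

Things in the scene. Friction and masses are not known exactly. Their poses are not given: they have to be found in the camera images.
- gauge_case (a point): Centre of the test gauge's case: upright steel cylinder 36 mm across, 30 mm high, white face on top, to be gripped across the case. Below the case its brass nipple reaches 44 mm farther down (at most 20 mm across, tail 12 mm). z is its axis, upward. At the start it is locked in the coupling, the underside of its case just above the sleeve's flange. 0.12 kg.
- sleeve_top (a point): Centre of the top of the sleeve's flange: flat steel ring round the nipple, 66 mm outside, 40 mm inside, 9 mm thick, 93 mm above the table, moving with the sleeve. Sprung: press it straight down 9 mm to its stop (about 5 N at first, 9 N at the stop), for example with both fingertips held 50 mm apart astride the gauge; it snaps up when let go.
- coupling: The fixed air block, 90 x 90 x 40 mm, that carries the upright coupling; origin under its centre. With the sleeve pushed back 7 mm or more a spring in the coupling lifts the gauge by 14 mm; it then stays standing there, loose and unlocked, even when the sleeve is let go, and lifts straight out (45 mm clears the coupling). Locked, it cannot be pulled out.
- sleeve (a joint): How far the sleeve is pushed back (down), m: 0 forward (locked), 0.009 fully back.
- holder_hole0 (a point): Centre of the mouth of the hole in the gauge holder, a fixed white block 80 x 80 x 55 mm; mouth at its top, 55 mm above the table. The hole is 29 mm wide and goes through; the nipple hangs in it and the gauge's case rests on the top face, so that the centre of the case is then 15 mm above the mouth.
- tray_floor (a point): Centre of the floor (upper face) of the carrier tray: a loose aluminium tray 200 x 200 mm, floor 6 mm thick, with a rim reaching 8 mm above the floor, 190 x 190 mm inside. x points from the handle towards the tray's leading edge, i.e. the way it goes into the sealer; z up. Room for four tubs, two by two, 92 mm apart. Weighs 0.7 kg and slides on the table.
- tray_handle (a point): Centre of the tray's handle, a black bar 96 mm long (along the tray's y), 12 mm thick (along x), 14 mm high, 185 mm behind the tray's centre, 36 mm above the table, with free space under and on both sides of it; the edge of the tray is 85 mm from it. Same axes as the tray.
- sealer_mouth (a point): Middle of the sealer's mouth at table level; x points into the sealer, z up. The channel is 210 mm wide, 100 mm high, open to the table below; guides flare out over the 45 mm before the mouth. The tray is home when its leading edge meets the stop 205 mm inside: its centre is then 105 mm inside the mouth, its handle 80 mm outside.
- sealer: The fixed sealer, a white and steel housing 290 mm wide, 250 mm deep and 140 mm high, origin under it 120 mm behind the mouth; x points away from the mouth. On its rear part, from 155 mm behind the mouth, stands a further housing 100 mm high.
- dial (a joint): Angle of the dial on the sealer's top, rad: 0 at the off dot, growing clockwise seen from above; it clicks into detents every 0.5236 rad (30 degrees): 0, 1, 2, 3, 4, 5; position 4 is 2.094. End stops just beyond 0 and 5. It needs about 0.1 N m to pass a click and springs into the nearest detent when let go.
- dial_grip (a point): Centre of the dial's grip bar, on the dial's vertical axis, 60 mm behind the sealer's mouth, 164 mm above the table: black bar 50 mm long (along x), 13 mm thick (along y), 26 mm high, on a round base 56 mm across whose top lies 13 mm below this point. x is the direction of its white pointer line, turning with the dial; round it a grey disc with a dot for off (0) and five ticks, each longer than the last (1 to 5). z up.
- tub1_mid (a point): Centre of a filled, closed tub: yellow, with white lid, upright cylinder 53 mm across (lid 54), 47 mm high, about 0.15 kg. z is its axis. May be absent (three or four tubs are there).
- tub2_mid (a point): Centre of a filled, closed tub: yellow, with white lid, upright cylinder 53 mm across (lid 54), 47 mm high, about 0.15 kg. z is its axis. May be absent (three or four tubs are there).
- tub3_mid (a point): Centre of a filled, closed tub: yellow, with white lid, upright cylinder 53 mm across (lid 54), 47 mm high, about 0.15 kg. z is its axis. May be absent (three or four tubs are there).
- tub4_mid (a point): Centre of a filled, closed tub: yellow, with white lid, upright cylinder 53 mm across (lid 54), 47 mm high, about 0.15 kg. z is its axis. May be absent (three or four tubs are there).
- spray_bottle: Bystander, to be left where it is: clear plastic bottle, 64 mm across, 170 mm high; origin at the centre of its underside.
- empty_tubs: Bystander, to be left where it is: stack of empty white tubs, about 100 mm across, 100 mm high; origin at the centre of its underside.
- scoop: Bystander, to be left where it is: white plastic scoop, blade 100 x 70 mm, 45 mm high; origin at the centre of its underside.

How it is judged:
By the outcome, as a careful person would: the job done as asked, in the order asked, and still so for the second after the job is handed in, with the robot touching nothing.
Of tub1, tub2, tub3, tub4 only 3 to 4 are there at a start; the rules pass over those that are not, and their reading is None.
At some moment in a run one of tub1, tub2, tub3, tub4 may be knocked a few centimetres aside while the robot is not near it.
It also fails if it takes over 210 s, if anything falls off the work surface, if the arm or the gripper's body presses on something with over 40 N, if the wrist force passes 120 N, or if a joint passes its speed limit or range.

## Robot

A 6-joint arm with a two-finger parallel gripper is mounted at the origin on the work surface. World frame = base frame: x ahead of the robot, y to its left, z up, the work surface at z = 0. Lengths are in mm, angles in rad, forces in N, time in s.
With the tool pointing down it reaches from about 350 to 925 mm from the base axis. Payload 6.4 kg.
Tool frame: the origin (TCP) lies at the very end of the fingers, on their centre line; the grasp point (between the pads) lies env.pinch_z behind it (env.pinch_z is the distance from the TCP to the grasp point, in mm); x points along the fingers, y is the direction in which the jaws open and shut, and the axes are right-handed (so a half turn about x gives the same grasp; the last joint's range is limited). The gripper opens to 85 mm and grips with 20 to 120 N. Pads are 22 mm wide; open, the fingers measure 114 mm over their backs; the gripper's body (76 mm by 85 mm) begins 54 mm behind the grasp point. The pads swing forward as they close: fully open they stand 13 mm farther back than shut.
Start: joints at [-1.523, 0.245, 1.558, -0, 1.339, -0.174], TCP at [142.995, -634.087, 231.29] pointing down, gripper open.
Joint ranges: [-3.13, 3.13], [-1.02, 2.26], [0.13, 2.54], [-0.95, 4.09], [0.21, 2.88], [-2.74, 2.74]. Speed limits (rad/s): [2.57, 2.57, 3.14, 3.14, 3.14, 3.14].

## Interface

Orientations are given as a unit quaternion [x, y, z, w].
In Python, from plant import env, cams, job, nets gives the robot as it stands. The module is installed in compiled form; this text tells all that it offers.
- The arm moves only by the shell command python3 -m jog 'ROWS' [OPENING] [FORCE]. ROWS is JSON, a list of rows, each a list of 2 entries, a list of its own where there are three numbers: the shift along the tool's x, y, z in cm, then the turn, a rotation vector about the tool's x, y, z in degrees. In form: [[[dx, dy, dz], [ax, ay, az]], ...]. A call has 1 to 12 rows; each row shifts and turns the commanded pose from where the row before left it, along the tool's axes as they then stand; what a row does not reach is not made up. A row lasts 1/8 s, in which the tool goes at most 62.5 mm and 10.7 degrees, less where a joint would pass 70% of its speed; a pose out of reach is approached as far as the arm can. A call with a gripper value outside its range is refused whole. OPENING is the finger opening in cm, from 0 to 8.54, set as the call begins (- or left out, the last holds). The fingers move at their own pace and stop on an object; FORCE is the grip in N (left out, the last holds). Time passes only in rows, so rows that do not move let the fingers close. It gives the time, the measured TCP pose, the force and the opening at its end, in the units of the state.
- env.read_state(): the state, without advancing time (a new reading comes with each control period).
- cams.grab_frame(name): name is "scene" or "top"; returns a dict with "image" (400x640x3 uint8, red, green, blue), "mtx" (3x3 intrinsics, pixels), "xyz" and "attitude" of the camera in the world. Camera axes: x right, y up, looking along -z (the intrinsics and any distortion apply to the point x, -y, -z); pixel columns grow to the right and rows downward; lengths in mm; the calibration is good to about 2 mm. A picture is of the moment at which its call begins. There is no depth.
- job.sign_off(): hands the job in, once; it reports no verdict.
Trained networks look in a picture, given as the dict that the camera call returned (one of the last four; its "shot" number tells which), for a name from the list of things; names that differ only in an ending like _2 or _b are one class to them, and where a whole thing is asked for, a point or a joint stands for the part that bears it (a point fixed in the world has none). Each returns a list of dicts, best first, with "score" (0 to 1); they miss things now and then, are a little off and sometimes report something else, mostly with a low value. They report only what shows in the picture. A call takes as long as a camera call.
- nets.search_frame(thing, picture): "position" ([column, row] in pixels, amid what is visible of it).
The state is a dict: "time_s": time; "q": joint angles; "joint_velocities": joint speeds; "joint_efforts": joint torques, N m; "eef_pos": TCP position; "ee_rot": TCP orientation; "contact_force": force on the tool from outside, world axes, zero at the start; "ft_torque": the same for the moment, N m; "opening": finger opening in mm.
Only numpy, scipy, OpenCV 4.12 (cv2) and the standard library are available. Lean on these libraries where they do the work, as an engineer would, in place of code of your own. Each camera call takes 0.05 s, during which the arm holds its last target. There are 200 camera calls.

## Working session

There is one attempt and no reset: what is moved stays moved. The work goes in short steps, Python scripts to look and compute and a shell command to move; the robot and the scene stay as the last step left them, time stands still between calls to the robot, and variables do not carry over. Pictures are saved under pics/ and viewed, about 12 in all and at most 16, crops included, and the job is handed in when it is done.

```bash
mkdir -p pics; cat > h.py <<'E'
import numpy as np, cv2
from scipy.spatial.transform import Rotation as R
from plant import env,cams,job,nets
def ray(f,p):
    K=np.array(f["mtx"]);d=np.linalg.inv(K)@np.array([p[0],p[1],1.]);d=np.array([d[0],-d[1],-d[2]])
    return np.array(f["xyz"]),R.from_quat(f["attitude"]).as_matrix()@d if len(np.shape(f["attitude"]))==1 else np.array(f["attitude"])@d
def atz(f,p,z):
    o,d=ray(f,p);return o+d*(z-o[2])/d[2]
def tri(f,p,g,q):
    o,d=ray(f,p);a,b=ray(g,q);d=d/np.linalg.norm(d);b=b/np.linalg.norm(b)
    s=np.linalg.lstsq(np.c_[d,-b],a-o,rcond=None)[0];A=o+s[0]*d;B=a+s[1]*b
    return (A+B)/2,np.linalg.norm(A-B)
def proj(f,X):
    M=R.from_quat(f["attitude"]).as_matrix();c=M.T@(np.array(X)-f["xyz"]);c=np.array([c[0],-c[1],-c[2]]);u=np.array(f["mtx"])@c;return u[:2]/u[2]
def save(f,n,crop=None,s=1):
    im=f["image"][:,:,::-1]
    if crop: im=im[crop[1]:crop[3],crop[0]:crop[2]]
    cv2.imwrite("pics/"+n,cv2.resize(im,None,fx=s,fy=s,interpolation=cv2.INTER_CUBIC))
E
python3 - <<'E'
from h import *
np.set_printoptions(precision=1,suppress=True)
S=cams.grab_frame("scene");T=cams.grab_frame("top")
for n,f in(("s",S),("t",T)):
    print(n,{k:v for k,v in f.items() if k!="image"});save(f,n+"0.png",None,1.25)
for t in "gauge_case sleeve_top coupling holder_hole0 tray_floor tray_handle sealer_mouth sealer dial_grip tub1_mid spray_bottle empty_tubs scoop".split():
    for n,f in(("s",S),("t",T)):
        print(t,n,[(np.round(x["position"],1).tolist(),round(x["score"],2)) for x in nets.search_frame(t,f)][:6])
print(env.read_state(),env.pinch_z)
E
```

```text
s {'mtx': array([[362.9,   0. , 316.5],
       [  0. , 362.9, 200.6],
       [  0. ,   0. ,   1. ]]), 'xyz': array([886.3, 557.3, 895.1]), 'attitude': array([0.1, 0.3, 0.9, 0.2]), 'shot': 1}
t {'mtx': array([[418.1,   0. , 318.5],
       [  0. , 418.1, 200.2],
       [  0. ,   0. ,   1. ]]), 'xyz': array([ 466.1,   -9.9, 1367. ]), 'attitude': array([ 0. , -0. , -0.7,  0.7]), 'shot': 2}
gauge_case s [([439.8, 266.2], 0.69), ([271.7, 202.8], 0.23)]
gauge_case t [([211.0, 264.1], 0.52), ([428.1, 252.4], 0.29)]
sleeve_top s [([436.5, 276.9], 0.76)]
sleeve_top t [([217.1, 261.0], 0.5), ([191.4, 162.3], 0.39)]
coupling s [([429.9, 289.8], 0.57)]
coupling t [([216.2, 258.7], 0.66)]
holder_hole0 s [([369.2, 307.6], 0.71)]
holder_hole0 t [([224.2, 204.3], 0.64)]
tray_floor s [([335.4, 208.1], 0.81)]
tray_floor t [([332.0, 239.4], 0.9)]
tray_handle s [([313.7, 317.8], 0.73), ([337.9, 210.1], 0.62)]
tray_handle t [([330.3, 238.6], 0.64)]
sealer_mouth s [([283.4, 117.5], 0.79)]
sealer_mouth t [([455.4, 252.4], 0.93), ([214.4, 264.4], 0.36)]
sealer s [([281.1, 112.3], 0.68)]
sealer t [([457.9, 24
[... 157 characters left out ...]
5.6], 0.71)]
tub1_mid t [([358.5, 182.7], 0.59)]
spray_bottle s [([312.8, 319.0], 0.93), ([353.4, 369.2], 0.36)]
spray_bottle t [([238.7, 159.2], 0.57)]
empty_tubs s [([353.3, 367.5], 0.9)]
empty_tubs t [([191.5, 160.1], 0.96)]
scoop s [([232.0, 208.4], 0.59)]
scoop t [([377.0, 154.7], 0.84)]
{'time_s': 1.4, 'q': array([-1.5,  0.2,  1.6,  0. ,  1.3, -0.2]), 'joint_velocities': array([ 0., -0., -0., -0.,  0., -0.]), 'joint_efforts': array([  0. , -43. , -32.6,  -0. ,   0. ,  -0. ]), 'eef_pos': array([ 143. , -634.1,  231.3]), 'ee_rot': array([ 0.7,  0.1, -0.7,  0.1]), 'contact_force': array([0. , 0. , 0.7]), 'ft_torque': array([ 0.,  0., -0.]), 'opening': 85.83335336924225} 18.700000000000003
```

View pics/s0.png

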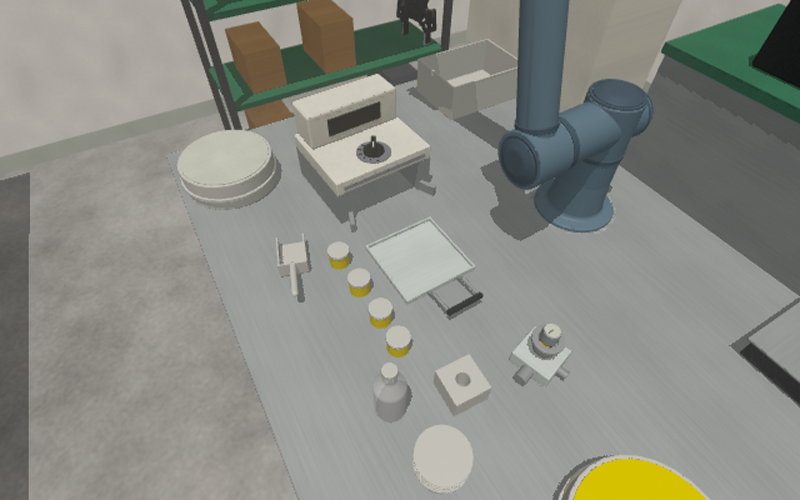

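View pics/t0.png

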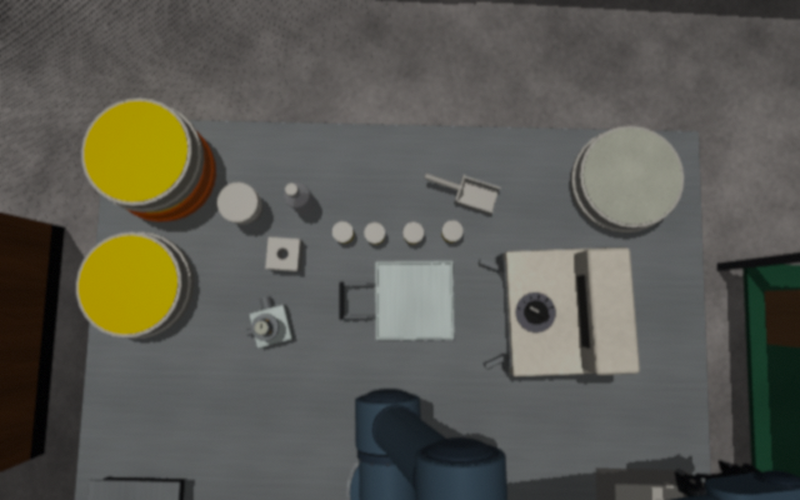

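```bash
python3 - <<'E'
from h import *
S=cams.grab_frame("scene");T=cams.grab_frame("top")
C=np.zeros((600,800,3),np.uint8)
def put(f,x0,y0,x1,y1,s,X,Y):
    im=cv2.resize(f["image"][y0:y1,x0:x1,::-1],None,fx=s,fy=s,interpolation=cv2.INTER_CUBIC);im=np.clip(im*1.3,0,255).astype(np.uint8)
    for k in range(0,x1-x0,10): cv2.line(im,(k*s,0),(k*s,5),(0,0,255),1)
    for k in range(0,y1-y0,10): cv2.line(im,(0,k*s),(5,k*s),(0,0,255),1)
    C[Y:Y+im.shape[0],X:X+im.shape[1]]=im
put(T,190,185,256,285,4,0,0); put(S,340,250,472,348,4,270,0)
put(T,260,170,380,218,4,0,405); put(T,390,225,465,270,4,490,405)
cv2.imwrite("pics/m1.png",C)
for n,f in(("s",S),("t",T)):
    g=f["image"].astype(int);h=cv2.cvtColor(f["image"],cv2.COLOR_RGB2HSV)
    m=((h[...,1]<45)&(h[...,2]>(150 if n=="t" else 150))).astype(np.uint8)
    k,l,st,c=cv2.connectedComponentsWithStats(m)
    print(n,[(np.round(c[i],1).tolist(),st[i,2:].tolist()) for i in range(1,k) if 60<st[i,4]<6000])
np.save("T.npy",T["image"]);np.save("S.npy",S["image"])
E
```

```text
s [([295.0, 8.8], [53, 24, 816]), ([349.4, 12.7], [13, 31, 208]), ([367.8, 12.2], [15, 27, 340]), ([509.9, 5.8], [57, 19, 486]), ([564.9, 14.5], [116, 66, 1601]), ([160.9, 26.5], [18, 51, 93]), ([209.0, 21.8], [74, 48, 1386]), ([387.7, 37.3], [56, 17, 84]), ([377.8, 61.5], [56, 17, 257]), ([94.4, 115.2], [30, 14, 101]), ([69.2, 122.9], [17, 10, 83]), ([372.2, 133.8], [16, 14, 89]), ([566.4, 203.0], [152, 129, 3369]), ([34.6, 151.5], [26, 33, 268]), ([75.8, 220.7], [23, 15, 173]), ([361.4, 235.0], [30, 21, 316]), ([64.9, 245.6], [30, 20, 226]), ([626.1, 270.9], [40, 61, 1042]), ([154.8, 311.6], [43, 40, 647]), ([204.9, 331.8], [15, 10, 74]), ([54.9, 376.8], [60, 57, 1053]), ([109.9, 394.8], [12, 13, 65])]
t [([189.4, 161.2], [30, 29, 695]), ([382.4, 157.7], [27, 20, 320]), ([273.5, 184.8], [15, 15, 175]), ([299.1, 185.7], [15, 15, 173]), ([330.2, 185.3], [15, 15, 168]), ([361.5, 184.1], [14, 14, 159]), ([225.5, 202.4], [26, 24, 448]), ([435.8, 249.8], [60, 100, 4205]), ([490.4, 248.5], [38, 98, 3063]), ([331.4, 240.6], [61, 61, 3402]), ([218.4, 250.3], [28, 14, 128])]
```

View pics/m1.png

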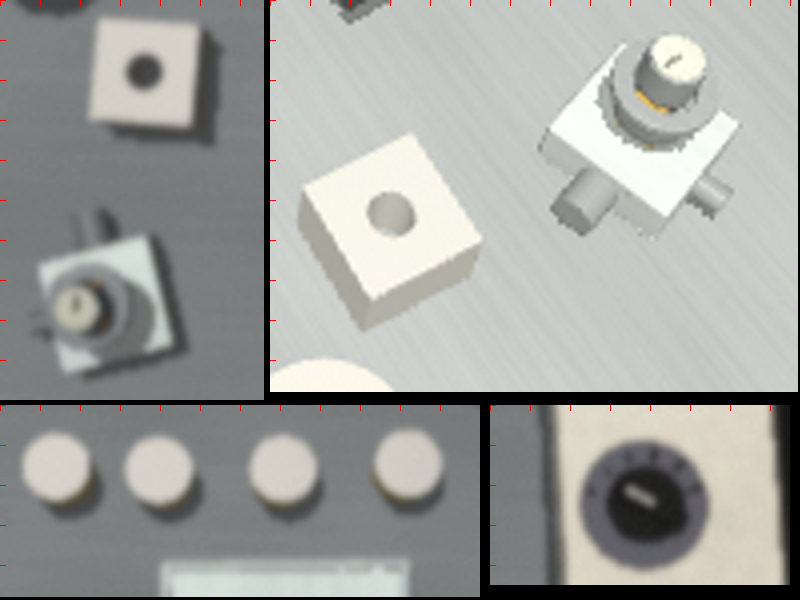

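```bash
python3 - <<'E'
from h import *
np.set_printoptions(precision=1,suppress=True)
S=cams.grab_frame("scene");T=cams.grab_frame("top")
P=dict(gauge=((441.2,264),(208.3,260.5),115),hole=((369.8,302.8),(225.6,202.4),55),t1=((271,198.4),(273.8,185),47),t2=((287.4,220),(299.3,185.7),47),t3=((304.5,245),(330.3,185.5),47),t4=((318.5,267),(361.6,184.3),47))
# scene order: first scene tub (far) is which?
for n,(s,t,z) in P.items():
    if n[0]=="t": s=P["t%d"%(5-int(n[1]))][0]
    X,e=tri(S,s,T,t);print(n,X,e,"atz S",atz(S,s,z),"T",atz(T,t,z))
# tray/hand/sealer from top
v=lambda x,y:(x/1.25,y/1.25)
for n,p,z in [("trayTL",v(376,262),14),("TR",v(453,262),14),("BR",v(453,340),14),("BL",v(376,340),14),("traycc",(331.4,240.6),14),("hndT",v(341,283),43),("hndB",v(341,319),43),("sealTL",v(506,252),140),("sealBL",v(511,377),140),("sTR",v(629,250),240),("sBR",v(638,373),240),("dial",(428.4,249.6),151),("pt0",(390+135/4,225+82/4),177),("pt1",(390+167/4,225+100/4),177),("bottle",v(297,193),170),("scoop",v(460,192),20),("empties",v(239,203),100)]:
    print(n,atz(T,p,z)[:2])
for n,p,z in [("trayA",v(430,219),14),("B",v(475,265),14),("C",v(413,299),14),("D",v(367,247),14),("h1",v(482,295),43),("h2",v(449,312),43),("dial",v(373,152),151),("mouthL",v(297,147),140),("mouthR",v(341,200),140),("mR2",v(431,153),140)]:
    print("S",n,atz(S,p,z)[:2])
C=[]
im=S["image"][95:140,265:345,::-1];cv2.imwrite("pics/d1.png",cv2.resize(im,None,fx=9,fy=9,interpolation=cv2.INTER_CUBIC))
print(R.from_quat(env.read_state()["ee_rot"]).as_matrix())
E
```

```text
gauge [408.  317.6 127.4] 3.7902977656301693 atz S [398.7 314.9 115. ] T [408.7 319.4 115. ]
hole [587.7 291.2  54.1] 2.931448333490777 atz S [586.9 292.3  55. ] T [588.7 290.   55. ]
t1 [647.  141.4  50.6] 3.484501575839321 atz S [644.5 140.6  47. ] T [648.9 140.8  47. ]
t2 [646.4  60.8  48. ] 5.045573371037038 atz S [644.1  61.8  47. ] T [648.6  59.5  47. ]
t3 [649.2 -38.   50.3] 4.525754362422773 atz S [646.5 -38.9  47. ] T [651.6 -39.2  47. ]
t4 [ 655.6 -137.4   49.1] 4.601642353748842 atz S [ 653.1 -137.7   47. ] T [ 657.9 -138.8   47. ]
trayTL [575.   54.1]
TR [ 579.9 -145.8]
BR [ 379.9 -148.5]
BL [375.   48.3]
traycc [477.3 -47.4]
hndT [517.3 139.7]
hndB [426.9 136.5]
sealTL [ 596.  -257.7]
sealBL [ 307.2 -270.1]
sTR [ 596.2 -503.6]
sBR [ 335.1 -517.1]
dial [ 457.2 -324. ]
pt0 [ 468.6 -304.2]
pt1 [ 456.5 -326.7]
bottle [719.2 235.4]
scoop [ 763.9 -161. ]
empties [705.6 391.6]
S trayA [ 387.1 -136.7]
S B [374.7  51.3]
S C [559.6  62.1]
S D [ 579.9 -132.2]
S h1 [428.8 146.2]
S h2 [519.1 146.9]
S dial [ 464.3 -308.1]
S mouthL [ 625.7 -440.7]
S mouthR [ 610.2 -196.1]
S mR2 [ 326.3 -241.2]
[[ 0.   0.2 -1. ]
 [-0.  -1.  -0.2]
 [-1.   0.  -0. ]]
```

View pics/d1.png

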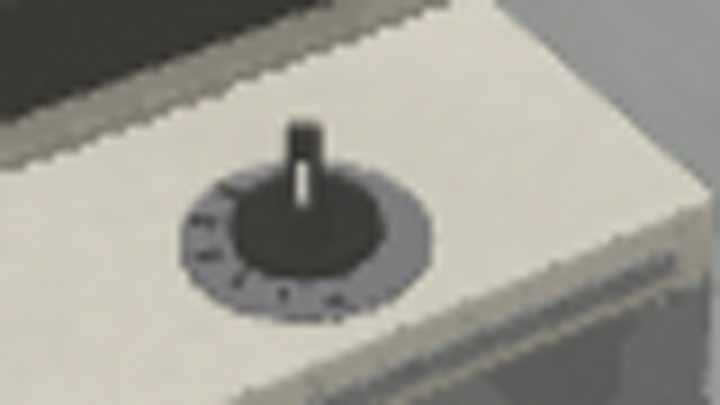

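```bash
python3 - <<'E'
from h import *
np.set_printoptions(precision=1,suppress=True)
S=cams.grab_frame("scene")
f=lambda x,y,z:atz(S,((x+.5)/9-.5+265,(y+.5)/9-.5+95),z)[:2]
e=[f(*p,141) for p in [(181,238),(432,238),(310,158),(305,322)]];print(e)
c=f(306,240,141);print("disc c",c)
for p in [(338,300),(283,293),(238,282),(208,257),(200,218),(228,190)]:
    d=f(*p,141)-c;print(d,np.degrees(np.arctan2(d[1],d[0])))
a=f(303,160,177);b=f(303,205,177);print(a,b,proj(S,[455,-324,177]),proj(S,[455,-324,151]))
s=env.read_state();print(s["time_s"],s["q"],R.from_quat(s["ee_rot"]).as_matrix().round(3))
E
```

```text
[array([ 496.8, -345.1]), array([ 416.2, -299.3]), array([ 432.8, -364.4]), array([ 479.5, -279.7])]
disc c [ 457.2 -321.2]
[ 6.1 36.5] 80.53434149292892
[21.6 23.1] 46.96284334906644
[32.9  9.4] 15.964865033932787
[35.9 -8.9] -13.958896282909635
[ 28.2 -31. ] -47.74177367696615
[ 11.5 -40.9] -74.32603847231137
[ 457.2 -320.6] [ 469.4 -297.4] [298.3 111.6] [298.6 118.1]
1.65 [-1.5  0.2  1.6 -0.   1.3 -0.2] [[-0.   0.2 -1. ]
 [ 0.  -1.  -0.2]
 [-1.  -0.   0. ]]
```

```bash
cat > st.py <<'E'
from h import *
s=env.read_state();M=R.from_quat(s["ee_rot"]).as_matrix()
print("t%.2f"%s["time_s"],"p",s["eef_pos"].round(1),"yaw%.2f"%np.degrees(np.arctan2(M[1,1],M[0,1])),"tilt",M[:,0].round(3),"F",s["contact_force"].round(1),"T",s["ft_torque"].round(2),"op%.1f"%s["opening"],"q",s["q"].round(2))
E
python3 st.py; python3 -m jog '[[[-1.2,0,0],[-10,0,0]],[[-1.2,0,0],[-10,0,0]],[[-1.2,0,0],[-10,0,0]],[[-1.2,0,0],[-10,0,0]],[[-1.2,0,0],[-10,0,0]],[[-1.2,0,0],[-10,0,0]],[[-1.2,0,0],[-10,0,0]],[[-1.2,0,0],[0,0,0]],[[0,0,0],[0,0,0]]]' 5.0; python3 st.py
```

```text
t1.65 p [ 143.  -634.1  231.3] yaw-77.29 tilt [-0.  0. -1.] F [-0.   0.4  0.3] T [ 0.01 -0.    0.02] op85.3 q [-1.52  0.25  1.56 -0.    1.34 -0.17]
time_s: 2.78
eef_pos: [143.0, -634.6, 328.7]
ee_rot: [-0.531, -0.466, 0.532, -0.467]
contact_force: [-0.5, 0.6, 0.0]
opening: 50.1
t2.77 p [ 143.  -634.6  328.7] yaw-7.43 tilt [ 0.    -0.002 -1.   ] F [-0.5  0.6  0. ] T [0.01 0.01 0.02] op50.1 q [-1.52  0.18  1.45 -0.    1.5  -1.39]
```

```bash
python3 -m jog '[[[0,0,0],[-7.3,0,0]],[[0,3.74,-4.28],[0,0,0]],[[0,3.74,-4.28],[0,0,0]],[[0,3.74,-4.28],[0,0,0]],[[0,3.74,-4.28],[0,0,0]],[[0,3.74,-4.28],[0,0,0]],[[0,3.74,-4.28],[0,0,0]],[[0,3.74,-4.28],[0,0,0]],[[0,3.74,-4.28],[0,0,0]],[[0,3.74,-4.28],[0,0,0]],[[0,0,0],[0,0,0]]]' >/dev/null;python3 st.py; python3 -m jog '[[[0.5,-0.72,-5.68],[0,0,0]],[[0.5,-0.72,-5.68],[0,0,0]],[[0.5,-0.72,-5.68],[0,0,0]],[[0.5,-0.72,-5.68],[0,0,0]],[[0.5,-0.72,-5.68],[0,0,0]],[[0.5,-0.72,-5.68],[0,0,0]],[[1,-0.72,-5.68],[0,0,0]],[[1,-0.72,-5.68],[0,0,0]],[[2,-0.72,-5.68],[0,0,0]],[[3,-0.72,-5.68],[0,0,0]],[[3,0,0],[0,0,0]],[[0,0,0],[0,0,0]]]'>/dev/null;python3 st.py
```

```text
t4.15 p [ 481.1 -245.9  326.7] yaw0.23 tilt [-0.     0.001 -1.   ] F [-0.7 -0.4 -0.8] T [ 0.01 -0.    0.02] op50.0 q [-0.68 -0.08  1.73  0.    1.49 -0.69]
t5.65 p [406.  316.2 195.3] yaw-0.04 tilt [-0.006 -0.003 -1.   ] F [ 0.1 -0.5  0. ] T [-0.02  0.   -0.01] op50.0 q [ 0.44 -0.03  1.93 -0.    1.25  0.44]
```

```bash
cat > mont.py <<'E'
from h import *
def put(C,f,x0,y0,x1,y1,s,X,Y,g=1.2,pts=()):
    im=cv2.resize(f["image"][y0:y1,x0:x1,::-1],None,fx=s,fy=s,interpolation=cv2.INTER_CUBIC);im=np.clip(im*g,0,255).astype(np.uint8)
    for p in pts:
        u=proj(f,p);u=(int((u[0]-x0+.5)*s),int((u[1]-y0+.5)*s));cv2.drawMarker(im,u,(0,0,255),0,9,1)
    C[Y:Y+im.shape[0],X:X+im.shape[1]]=im
E
python3 - <<'E'
from mont import *
S=cams.grab_frame("scene");T=cams.grab_frame("top")
tcp=env.read_state()["eef_pos"]
P=[tcp,[tcp[0]+25,tcp[1],tcp[2]],[tcp[0]-25,tcp[1],tcp[2]],[407.5,317.5,124],[588,291,55]]
C=np.zeros((600,800,3),np.uint8)
put(C,S,390,200,480,300,6,0,0,1.2,P);put(C,T,190,190,240,290,5,545,0,1.4,P)
cv2.imwrite("pics/g1.png",C)
E
```

```text
(no output)
```

View pics/g1.png

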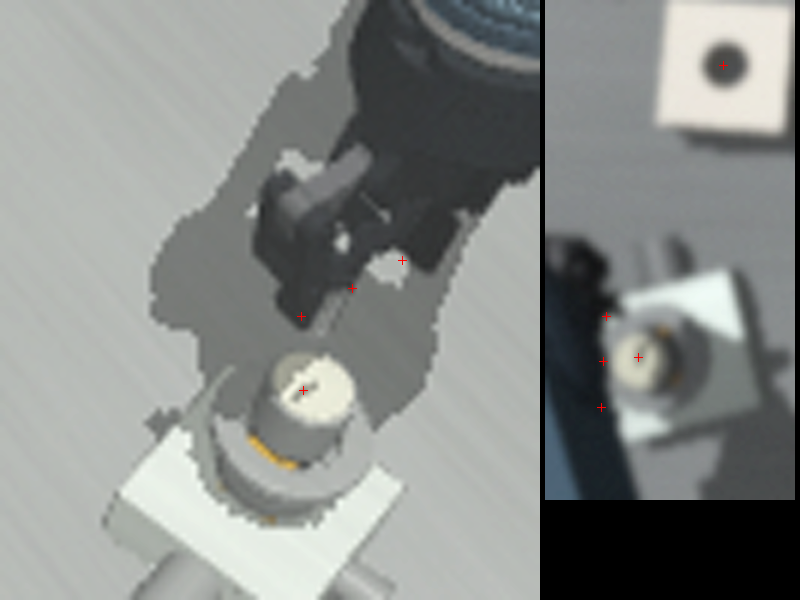

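```bash
python3 -m jog '[[[0,0.18,-0.13],[0,0,0]],[[3,0,0],[0,0,0]],[[3,0,0],[0,0,0]],[[0,0,0],[0,0,0]]]'>/dev/null;python3 st.py;python3 -m jog '[[[2,0,0],[0,0,0]],[[1,0,0],[0,0,0]],[[0,0,0],[0,0,0]]]'>/dev/null;python3 st.py; python3 -m jog '[[[0.5,0,0],[0,0,0]],[[0,0,0],[0,0,0]]]'>/dev/null;python3 st.py;python3 -m jog '[[[0.5,0,0],[0,0,0]],[[0,0,0],[0,0,0]]]'>/dev/null;python3 st.py
```

```text
t6.25 p [408.8 317.6 137.3] yaw-0.07 tilt [-0.003 -0.001 -1.   ] F [-0.5  0.8 -0.6] T [ 0.02 -0.    0.02] op50.0 q [0.44 0.05 1.96 0.   1.14 0.44]
t6.62 p [415.4 322.8 119.6] yaw-0.07 tilt [ 0.011  0.009 -1.   ] F [-9.2  0.5 40. ] T [ 0.07  2.59 -0.01] op49.9 q [0.44 0.08 1.96 0.   1.08 0.44]
t6.88 p [417.1 324.4 119.2] yaw-0.08 tilt [ 0.014  0.012 -1.   ] F [-15.3   0.5  62. ] T [-0.03  4.19 -0.02] op50.0 q [0.44 0.08 1.96 0.01 1.08 0.44]
t7.12 p [418.  326.1 118.7] yaw-0.09 tilt [ 0.014  0.015 -1.   ] F [-26.7  -0.9  88.4] T [-0.26  6.53  0.01] op50.1 q [0.44 0.09 1.96 0.01 1.08 0.44]
```

```bash
python3 -m jog '[[[-2,0,0],[0,0,0]],[[-2,0,0],[0,0,0]],[[0,0,0],[0,0,0]]]'>/dev/null;python3 st.py
python3 - <<'E'
from mont import *
S=cams.grab_frame("scene");T=cams.grab_frame("top")
tcp=env.read_state()["eef_pos"]
P=[tcp,[tcp[0]+25,tcp[1],tcp[2]],[tcp[0]-25,tcp[1],tcp[2]],[407.5,317.5,124]]
C=np.zeros((600,800,3),np.uint8)
put(C,S,410,220,480,300,7,0,0,1.2,P);put(C,T,190,220,240,290,6,495,0,1.4,P)
cv2.imwrite("pics/g2.png",C)
E
```

```text
t7.50 p [411.9 319.5 142.1] yaw-0.02 tilt [ 0.007  0.003 -1.   ] F [ 0.1  0.1 -0.4] T [ 0.   -0.02 -0.01] op50.0 q [0.44 0.04 1.96 0.   1.13 0.44]
```

View pics/g2.png

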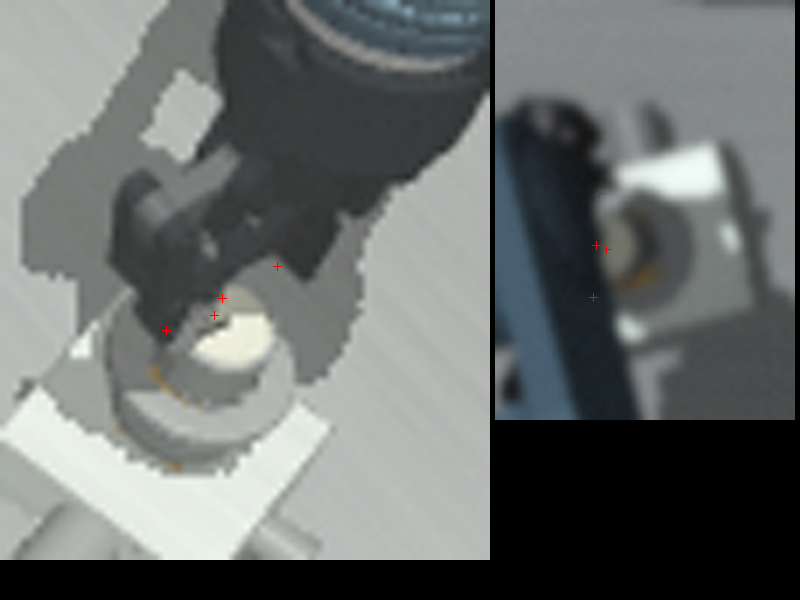

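```bash
python3 -m jog '[[[0,0,0],[0,0,0]],[[0,0,0],[0,0,0]],[[0,0,0],[0,0,0]],[[0,0,0],[0,0,0]]]' 5.6 >/dev/null;python3 st.py
python3 - <<'E'
from mont import *
S=cams.grab_frame("scene")
tcp=env.read_state()["eef_pos"]
P=[tcp,[tcp[0]+28,tcp[1],tcp[2]],[tcp[0]-28,tcp[1],tcp[2]],[407.5,317.5,124]]
C=np.zeros((600,800,3),np.uint8)
put(C,S,415,230,475,280,13,0,0,1.3,P)
cv2.imwrite("pics/g3.png",C[:,:780])
E
```

```text
t8.10 p [409.4 318.5 138.1] yaw0.01 tilt [-0. -0. -1.] F [ 0.2 -0.2 -0.4] T [-0.03 -0.01 -0.07] op56.0 q [0.44 0.05 1.96 0.   1.13 0.44]Traceback (most recent call last):
  File "<stdin>", line 6, in <module>
  File "mont.py", line 6, in put
    C[Y:Y+im.shape[0],X:X+im.shape[1]]=im
    ~^^^^^^^^^^^^^^^^^^^^^^^^^^^^^^^^^
ValueError: could not broadcast input array from shape (650,780,3) into shape (600,780,3)
```

```bash
python3 - <<'E'
from mont import *
S=cams.grab_frame("scene")
tcp=env.read_state()["eef_pos"]
P=[tcp,[tcp[0]+28,tcp[1],tcp[2]],[tcp[0]-28,tcp[1],tcp[2]],[407.5,317.5,124]]
C=np.zeros((600,800,3),np.uint8)
put(C,S,415,232,475,278,13,0,0,1.3,P)
cv2.imwrite("pics/g3.png",C[:,:780])
E
```

```text
(no output)
```

View pics/g3.png

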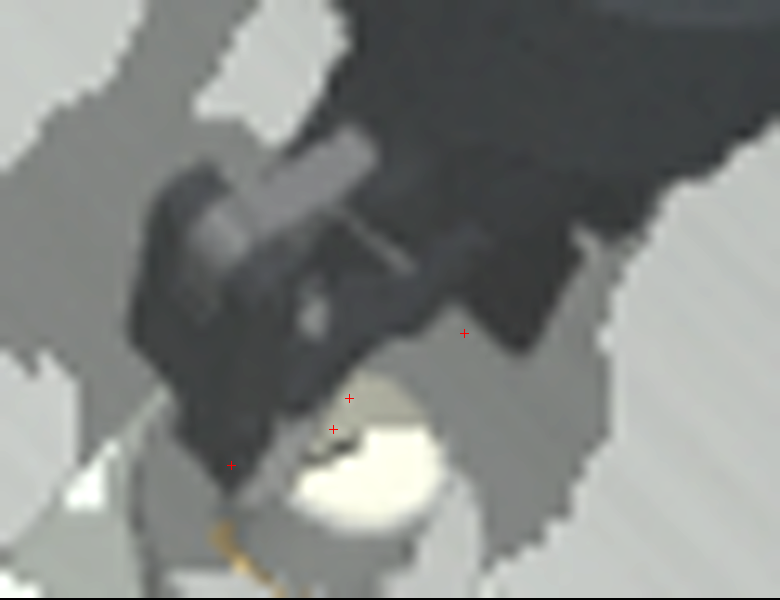

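```bash
python3 -m jog '[[[0,-0.55,0],[0,0,0]],[[1,0,0],[0,0,0]],[[0,0,0],[0,0,0]],[[0,0,0],[0,0,0]],[[0,0,0],[0,0,0]]]' 5.4 >/dev/null;python3 st.py;python3 -m jog '[[[0.7,0,0],[0,0,0]],[[0,0,0],[0,0,0]],[[0,0,0],[0,0,0]],[[0,0,0],[0,0,0]]]' >/dev/null;python3 st.py
```

```text
t8.82 p [404.2 318.6 128.5] yaw0.00 tilt [ 0.  0. -1.] F [-0.  -0.6  1. ] T [-0.03 -0.04 -0.06] op54.0 q [0.45 0.05 1.98 0.   1.11 0.45]
t9.32 p [404.1 318.6 121.4] yaw0.01 tilt [ 0.  0. -1.] F [-0.3  0.7 -0.3] T [-0.01  0.    0.03] op53.7 q [0.45 0.06 1.98 0.   1.1  0.45]
```

```bash
python3 -m jog '[[[0.7,0,0],[0,0,0]],[[0,0,0],[0,0,0]],[[0,0,0],[0,0,0]],[[0,0,0],[0,0,0]]]' >/dev/null;python3 st.py;python3 -m jog '[[[0.7,0,0],[0,0,0]],[[0,0,0],[0,0,0]],[[0,0,0],[0,0,0]]]' >/dev/null;python3 st.py;
```

```text
t9.82 p [404.1 318.6 114.4] yaw0.01 tilt [ 0.  0. -1.] F [ 1.  -0.7  0.5] T [-0.    0.03 -0.04] op54.2 q [ 0.45  0.07  1.98 -0.    1.09  0.45]
t10.20 p [403.9 318.5 107.1] yaw0.01 tilt [-0. -0. -1.] F [-0.1  0.1  1.1] T [0.03 0.02 0.02] op53.7 q [ 0.45  0.08  1.99 -0.    1.07  0.45]
```

```bash
python3 -m jog '[[[0.9,0,0],[0,0,0]],[[0,0,0],[0,0,0]],[[0,0,0],[0,0,0]]]' >/dev/null;python3 st.py;python3 -m jog '[[[0.6,0,0],[0,0,0]],[[0,0,0],[0,0,0]],[[0,0,0],[0,0,0]]]' >/dev/null;python3 st.py;
```

```text
t10.57 p [403.9 318.5  98.1] yaw0.01 tilt [-0. -0. -1.] F [-1.5 -0.1  0. ] T [ 0.02 -0.01  0.02] op53.9 q [ 0.45  0.1   1.99 -0.    1.05  0.45]
t10.95 p [404.  318.5  92.3] yaw0.01 tilt [-0. -0. -1.] F [ 1.  -0.1 -0.2] T [ 0.03 -0.01  0.02] op54.1 q [ 0.45  0.11  1.99 -0.    1.04  0.45]
```

```bash
for i in 1; do python3 -m jog '[[[0.5,0,0],[0,0,0]],[[0,0,0],[0,0,0]],[[0,0,0],[0,0,0]]]' >/dev/null;python3 st.py;python3 -m jog '[[[0.4,0,0],[0,0,0]],[[0,0,0],[0,0,0]],[[0,0,0],[0,0,0]]]' >/dev/null;python3 st.py; python3 -m jog '[[[0.4,0,0],[0,0,0]],[[0,0,0],[0,0,0]],[[0,0,0],[0,0,0]]]' >/dev/null;python3 st.py;done
```

```text
t11.32 p [404.5 318.8  87.8] yaw0.00 tilt [ 0.001  0.001 -1.   ] F [-0.3  0.1  3.6] T [ 0.05  0.03 -0.02] op54.0 q [0.45 0.11 1.99 0.   1.03 0.45]
t11.70 p [404.5 318.9  84.1] yaw0.02 tilt [ 0.001  0.001 -1.   ] F [ 0.3 -0.2  6.2] T [ 0.05  0.13 -0.01] op53.9 q [0.45 0.12 2.   0.   1.02 0.45]
t12.07 p [404.6 318.9  80.2] yaw0.02 tilt [ 0.001  0.001 -1.   ] F [-1.1 -0.8  6.6] T [-0.11  0.24  0.04] op54.1 q [ 0.45  0.13  2.   -0.    1.02  0.45]
```

```bash
python3 -m jog '[[[0.4,0,0],[0,0,0]],[[0,0,0],[0,0,0]],[[0,0,0],[0,0,0]]]' >/dev/null;python3 st.py; python3 -m jog '[[[0.4,0,0],[0,0,0]],[[0,0,0],[0,0,0]],[[0,0,0],[0,0,0]],[[0,0,0],[0,0,0]]]' >/dev/null;python3 st.py
python3 - <<'E'
from mont import *
S=cams.grab_frame("scene")
C=np.zeros((520,800,3),np.uint8)
put(C,S,415,232,475,290,8,0,0,1.3)
cv2.imwrite("pics/g4.png",C[:,:480])
E
```

```text
t12.45 p [404.9 319.1  79.9] yaw0.05 tilt [-0.    -0.001 -1.   ] F [-12.5  -7.9  34.1] T [-1.27  2.43 -0.01] op53.8 q [ 0.45  0.13  1.99 -0.    1.02  0.45]
t12.95 p [405.2 319.3  79.6] yaw0.07 tilt [-0.002 -0.002 -1.   ] F [-23.6 -15.1  61.9] T [-2.56  4.55 -0.07] op53.9 q [ 0.45  0.13  1.99 -0.    1.02  0.45]
```

View pics/g4.png

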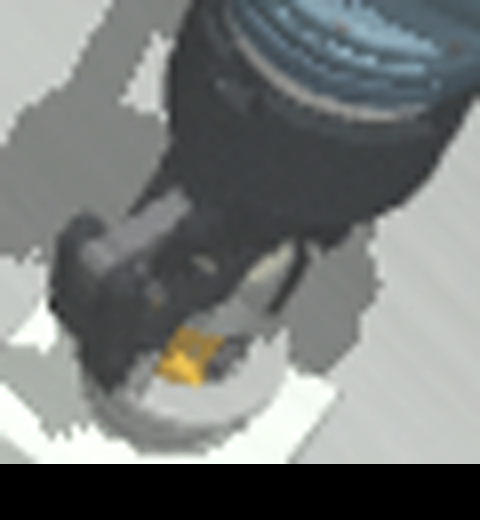

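```bash
python3 -m jog '[[[-1.5,0,0],[0,0,0]],[[-1.5,0,0],[0,0,0]],[[0,0,0],[0,0,0]],[[0,0,0],[0,0,0]],[[0,0,0],[0,0,0]]]' >/dev/null;python3 st.py; python3 -m jog '[[[0,0,0],[0,0,0]],[[0,0,0],[0,0,0]],[[0,0,0],[0,0,0]],[[0,0,0],[0,0,0]],[[0,0,0],[0,0,0]],[[0,0,0],[0,0,0]]]' 2.5 25 >/dev/null;python3 st.py
```

```text
t13.62 p [403.3 318.2 100.2] yaw0.00 tilt [-0.002 -0.001 -1.   ] F [-0.5 -0.4  0.3] T [ 0.    0.04 -0.05] op54.0 q [0.45 0.09 1.99 0.   1.06 0.45]
t14.38 p [404.  318.6 101.3] yaw0.01 tilt [-0.  0. -1.] F [-1.  -0.5 -0.9] T [ 0.05 -0.    0.04] op35.1 q [0.45 0.09 1.99 0.   1.06 0.45]
```

```bash
python3 -m jog '[[[-1.5,0,0],[0,0,0]],[[-2.5,0,0],[0,0,0]],[[-3,0,0],[0,0,0]],[[-1,0,0],[0,0,0]],[[0,0,0],[0,0,0]],[[0,0,0],[0,0,0]]]' >/dev/null;python3 st.py
python3 - <<'E'
from h import *
np.set_printoptions(precision=1,suppress=True)
S=cams.grab_frame("scene");T=cams.grab_frame("top")
g=[404,318.5,124]
bs=np.array([441.2,264])-proj(S,g);bt=np.array([208.3,260.5])-proj(T,g);print(bs,bt)
for n,s,t,z in [("hole",(369.8,302.8),(225.6,202.4),55),("t1",(318.5,267),(273.8,185),47),("t4",(271,198.4),(361.6,184.3),47)]:
    print(n,tri(S,np.array(s)-bs,T,np.array(t)-bt),atz(S,np.array(s)-bs,z),atz(T,np.array(t)-bt,z))
E
```

```text
t15.12 p [403.3 318.2 180. ] yaw0.01 tilt [-0.002 -0.001 -1.   ] F [-0.3 -0.2 -2.5] T [-0.02 -0.01  0.01] op35.2 q [ 0.45 -0.02  1.95 -0.    1.22  0.45]
[-0.3 -0.2] [ 0.6 -1.8]
hole (array([584.2, 292.2,  50.3]), np.float64(1.5748998922030693)) [586.5 293.1  55. ] [583.1 291.6  55. ]
t1 (array([643.7, 142.1,  47.4]), np.float64(1.2158273254584264)) [644.1 141.6  47. ] [643.2 142.5  47. ]
t4 (array([ 652.4, -137.1,   46.2]), np.float64(0.07869874796619146)) [ 652.6 -136.5   47. ] [ 652.2 -137.    47. ]
```

```bash
python3 -m jog '[[[0,3.02,0.44],[0,0,0]],[[0,3.02,0.44],[0,0,0]],[[0,3.02,0.44],[0,0,0]],[[0,3.02,0.44],[0,0,0]],[[0,3.02,0.44],[0,0,0]],[[0,3.02,0.43],[0,0,0]],[[1.5,0,0],[0,0,0]],[[2,0,0],[0,0,0]],[[0.5,0,0],[0,0,0]],[[0,0,0],[0,0,0]],[[0,0,0],[0,0,0]],[[0,0,0],[0,0,0]]]' >/dev/null;python3 st.py
python3 - <<'E'
from mont import *
S=cams.grab_frame("scene");T=cams.grab_frame("top")
C=np.zeros((600,800,3),np.uint8)
p=env.read_state()["eef_pos"]
put(C,S,330,230,420,330,6,0,0,1.3,[p,[585.2,292.3,55]])
put(C,T,200,175,250,245,5,545,0,1.3,[[585.2,292.3,55]])
cv2.imwrite("pics/g5.png",C)
E
```

```text
t16.73 p [585.6 292.5 142.2] yaw0.02 tilt [ 0.001  0.    -1.   ] F [-0.  -0.1 -1.2] T [-0.02 -0.01  0.02] op35.5 q [0.29 0.34 1.61 0.   1.19 0.29]
```

View pics/g5.png

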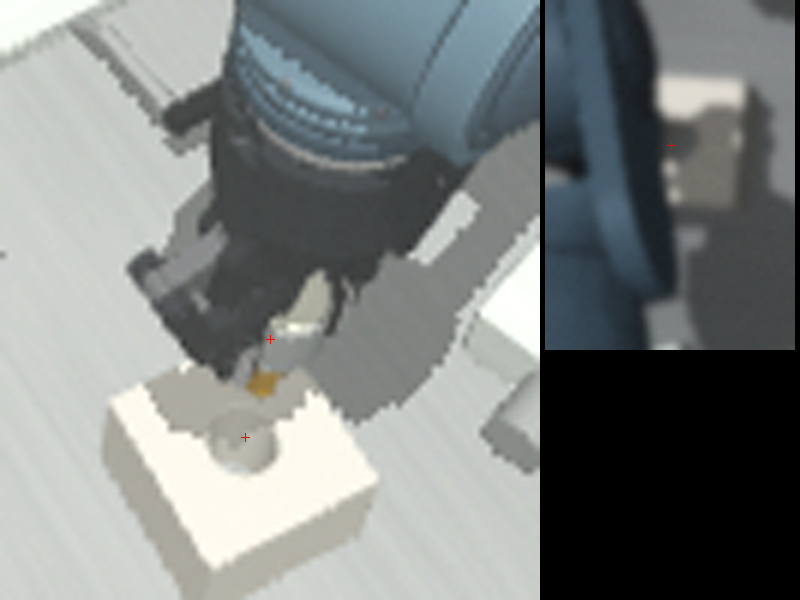

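```bash
python3 - <<'E'
from mont import *
S=cams.grab_frame("scene")
C=np.zeros((600,800,3),np.uint8)
p=np.array([585.6,292.5,0])
put(C,S,350,268,403,310,14,0,0,1.4,[p+[0,0,164],p+[0,0,149],p+[0,0,105],p+[0,0,55]])
cv2.imwrite("pics/g6.png",C[:590,:744])
E
```

```text
(no output)
```

View pics/g6.png

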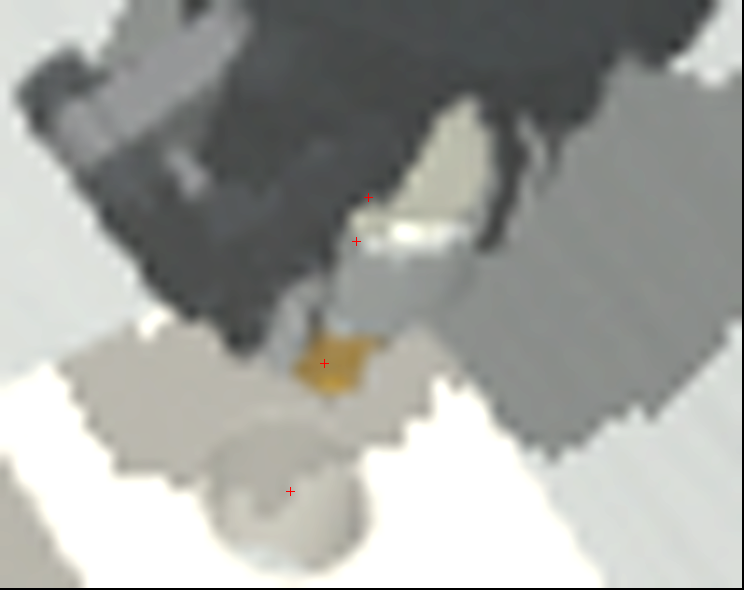

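```bash
python3 -m jog '[[[2,0,0],[0,0,0]],[[2,0,0],[0,0,0]],[[1,0,0],[0,0,0]],[[0,0,0],[0,0,0]],[[0,0,0],[0,0,0]],[[0,0,0],[0,0,0]]]' >/dev/null;python3 st.py;python3 -m jog '[[[1.5,0,0],[0,0,0]],[[1.5,0,0],[0,0,0]],[[0,0,0],[0,0,0]],[[0,0,0],[0,0,0]],[[0,0,0],[0,0,0]]]' >/dev/null;python3 st.py;python3 -m jog '[[[0.6,0,0],[0,0,0]],[[0.4,0,0],[0,0,0]],[[0,0,0],[0,0,0]],[[0,0,0],[0,0,0]],[[0,0,0],[0,0,0]]]' >/dev/null;python3 st.py
```

```text
t17.62 p [585.9 292.5  92.3] yaw0.01 tilt [ 0.002  0.    -1.   ] F [ 0.1  0.2 -1.2] T [0.01 0.05 0.02] op35.3 q [ 0.29  0.4   1.63 -0.    1.11  0.29]
t18.25 p [585.7 292.4  61.9] yaw0.01 tilt [ 0.001  0.    -1.   ] F [ 0.4 -0.1 -0.9] T [ 0.02 -0.01 -0.03] op35.2 q [ 0.29  0.45  1.64 -0.    1.06  0.29]
t18.88 p [585.7 292.4  54.1] yaw0.02 tilt [ 0. -0. -1.] F [-7.2 -2.4 13.8] T [-0.5   1.25 -0.04] op35.3 q [ 0.29  0.46  1.64 -0.    1.05  0.29]
```

```bash
python3 -m jog '[[[-0.2,0,0],[0,0,0]],[[0,0,0],[0,0,0]],[[0,0,0],[0,0,0]]]' >/dev/null;python3 st.py;python3 -m jog '[[[0,0,0],[0,0,0]],[[0,0,0],[0,0,0]],[[0,0,0],[0,0,0]],[[0,0,0],[0,0,0]],[[0,0,0],[0,0,0]]]' 6.4 >/dev/null;python3 st.py;python3 -m jog '[[[-2,0,0],[0,0,0]],[[-3,0,0],[0,0,0]],[[-4,0,0],[0,0,0]],[[-4,0,0],[0,0,0]],[[0,-2,5],[0,0,0]],[[0,-2,5],[0,0,0]],[[0,-2,5],[0,0,0]],[[0,0,0],[0,0,0]],[[0,0,0],[0,0,0]]]' >/dev/null;python3 st.py
python3 - <<'E'
from mont import *
S=cams.grab_frame("scene");T=cams.grab_frame("top")
C=np.zeros((600,800,3),np.uint8)
put(C,S,330,230,470,330,4,0,0,1.2)
put(C,T,190,180,250,285,4,560,0,1.3)
cv2.imwrite("pics/g7.png",C[:440])
m=cv2.inRange(cv2.cvtColor(S["image"],cv2.COLOR_RGB2HSV),(20,120,90),(35,255,255))
k,l,st,c=cv2.connectedComponentsWithStats(m);print([(c[i].round(1).tolist(),st[i,4]) for i in range(1,k) if 40<st[i,4]<800])
E
```

```text
t19.25 p [585.6 292.5  54.2] yaw0.01 tilt [ 0.001  0.    -1.   ] F [-2.6 -0.7  6. ] T [-0.15  0.43  0.02] op35.2 q [ 0.29  0.46  1.64 -0.    1.05  0.29]
t19.88 p [585.2 292.3  53.2] yaw0.01 tilt [-0. -0. -1.] F [ 0.1 -0.  -0.3] T [-0.01  0.04  0.06] op64.1 q [ 0.29  0.46  1.64 -0.    1.05  0.29]
t21.00 p [525.9 142.5 184.7] yaw-0.01 tilt [ 0.002  0.    -1.   ] F [-1.1  0.7 -0.1] T [ 0.02 -0.01 -0.05] op64.2 q [0.06 0.05 1.87 0.   1.22 0.06]
[([271.9, 210.2], np.int32(102)), ([288.0, 232.7], np.int32(101)), ([304.2, 257.6], np.int32(101)), ([318.4, 281.1], np.int32(98))]
```

View pics/g7.png

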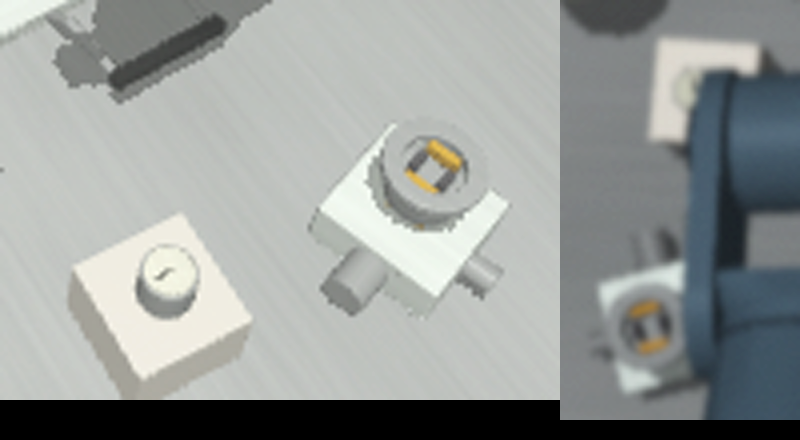

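```bash
cat > tubs.py <<'E'
from h import *
np.set_printoptions(precision=1,suppress=True)
OFF=None
def blobs(S):
    m=cv2.inRange(cv2.cvtColor(S["image"],cv2.COLOR_RGB2HSV),(20,120,90),(35,255,255))
    k,l,st,c=cv2.connectedComponentsWithStats(m);return [(c[i],int(st[i,4])) for i in range(1,k) if 25<st[i,4]<800]
if __name__=="__main__":
    S=cams.grab_frame("scene")
    for c,a in blobs(S):
        d=np.array([1,1.])*0;X=atz(S,c,20)
        v=np.array(S["xyz"])[:2]-X[:2];v/=np.linalg.norm(v)
        print(c,a,"tub xy",X[:2]-22*v)
E
python3 tubs.py; python3 - <<'E'
from tubs import *
S=cams.grab_frame("scene");T=cams.grab_frame("top");bt=np.array([.6,-1.8])
for s,t in zip([(318.5,267),(304.5,245),(287.4,220),(271,198.4)],[(273.8,185),(299.3,185.7),(330.3,185.5),(361.6,184.3)]):
    print(tri(S,s,T,np.array(t)-bt),atz(S,s,47),atz(T,np.array(t)-bt,47))
print("tray",atz(T,np.array([331.4,240.6])-bt,14))
for X in [(574,52,14),(569.4,-148,14),(369,-143,14),(374.5,57,14)]: print(proj(S,X)*1.25)
im=S["image"];h=cv2.cvtColor(im,cv2.COLOR_RGB2HSV)
E
```

```text
[271.8 210.3] 101 tub xy [ 656.9 -136. ]
[288.  232.7] 101 tub xy [650.1 -35.9]
[304.3 257.5] 102 tub xy [646.8  62.3]
[440.6 268.4] 29 tub xy [330.2 285.3]
[318.4 281.1] 97 tub xy [647.  144.9]
(array([643.9, 141.8,  48. ]), np.float64(2.2598575234111307)) [644.5 140.6  47. ] [643.1 142.5  47. ]
(array([643.3,  61.1,  45.5]), np.float64(0.7562148003431852)) [644.1  61.8  47. ] [642.8  61.2  47. ]
(array([646.2, -37.8,  48. ]), np.float64(1.3121967623454591)) [646.5 -38.9  47. ] [645.8 -37.4  47. ]
(array([ 652.6, -137.3,   47. ]), np.float64(1.270292089724279)) [ 653.1 -137.7   47. ] [ 652.1 -137.    47. ]
tray [471.5 -45.6  14. ]
[405.5 298.4]
[367.8 241.4]
[434.4 215.2]
[476.4 266.5]
```

```bash
python3 -m jog '[[[2,3,0],[0,0,0]],[[2,3,0],[0,0,0]],[[2,3,0],[0,0,0]],[[3,2.9,0],[0,0,0]],[[2,0,0],[0,0,0]],[[0,0,0],[0,0,0]],[[0,0,0],[0,0,0]],[[0,0,0],[0,0,0]]]' 7.2 >/dev/null;python3 st.py;python3 tubs.py
```

```text
t22.25 p [644.7 142.5  75. ] yaw0.02 tilt [ 0.002  0.    -1.   ] F [-0.7 -0.2  0.5] T [0.02 0.02 0.03] op71.9 q [0.05 0.44 1.62 0.   1.08 0.05]
[271.8 210.2] 104 tub xy [ 656.7 -136.2]
[288.  232.7] 101 tub xy [650.1 -35.9]
[440.6 268.4] 29 tub xy [330.2 285.3]
[318.3 281. ] 100 tub xy [647.1 144.6]
```

```bash
python3 -m jog '[[[2,0,0],[0,0,0]],[[2,0,0],[0,0,0]],[[2,0,0],[0,0,0]],[[0,0,0],[0,0,0]],[[0,0,0],[0,0,0]],[[0,0,0],[0,0,0]]]'  >/dev/null;python3 st.py;python3 -m jog '[[[0,0,0],[0,0,0]],[[0,0,0],[0,0,0]],[[0,0,0],[0,0,0]],[[0,0,0],[0,0,0]],[[0,0,0],[0,0,0]]]' 4.4 25 >/dev/null;python3 st.py;
```

```text
t23.05 p [645.1 142.4  14.3] yaw0.01 tilt [ 0.002  0.    -1.   ] F [-0.5  0.5 -0.1] T [0.02 0.   0.07] op71.9 q [ 0.05  0.53  1.62 -0.    0.99  0.05]
t23.68 p [645.5 142.4  14.6] yaw0.01 tilt [ 0.003  0.    -1.   ] F [ 1.9 -0.4  5.8] T [-0.01 -0.23  0.  ] op52.3 q [ 0.05  0.53  1.62 -0.    0.99  0.05]
```

```bash
python3 -m jog '[[[-3,0,0],[0,0,0]],[[-4,0,0],[0,0,0]],[[-3,0,0],[0,0,0]],[[0,-3.66,2.38],[0,0,0]],[[0,-3.66,2.38],[0,0,0]],[[0,-3.66,2.38],[0,0,0]],[[0,-3.66,2.38],[0,0,0]],[[0,-3.66,2.38],[0,0,0]],[[0,-3.66,2.38],[0,0,0]],[[0,0,0],[0,0,0]],[[0,0,0],[0,0,0]],[[0,0,0],[0,0,0]]]'  >/dev/null;python3 st.py;python3 -m jog '[[[3,0,0],[0,0,0]],[[3,0,0],[0,0,0]],[[2,0,0],[0,0,0]],[[0,0,0],[0,0,0]],[[0,0,0],[0,0,0]],[[0,0,0],[0,0,0]]]'  >/dev/null;python3 st.py;
```

```text
t25.18 p [ 4.252e+02 -2.000e-01  1.133e+02] yaw0.05 tilt [-0.  0. -1.] F [-0.2 -0.3 -2.5] T [-0.02 -0.01  0.02] op52.0 q [-0.27 -0.15  2.2   0.    1.09 -0.27]
t25.93 p [425.7  -0.7  34.4] yaw0.02 tilt [ 0.002 -0.001 -1.   ] F [-0.4  0.1 -1.8] T [-0.03 -0.02  0.  ] op52.1 q [-0.27  0.01  2.23  0.    0.9  -0.27]
```

```bash
python3 -m jog '[[[1.2,0,0],[0,0,0]],[[0.2,0,0],[0,0,0]],[[0,0,0],[0,0,0]],[[0,0,0],[0,0,0]]]'  >/dev/null;python3 st.py;python3 -m jog '[[[0,0,0],[0,0,0]],[[0,0,0],[0,0,0]],[[0,0,0],[0,0,0]],[[0,0,0],[0,0,0]]]' 6.4 >/dev/null;python3 st.py;python3 -m jog '[[[-3,0,0],[0,0,0]],[[-4,0,0],[0,0,0]],[[-2,0,0],[0,0,0]],[[0,0,0],[0,0,0]],[[0,0,0],[0,0,0]],[[0,0,0],[0,0,0]]]'  >/dev/null;python3 st.py;python3 tubs.py
```

```text
t26.43 p [425.4  -0.8  20.5] yaw0.02 tilt [ 0. -0. -1.] F [-5.6  0.8 15. ] T [ 0.13  0.77 -0.03] op52.0 q [-0.27  0.05  2.23 -0.    0.87 -0.27]
t26.93 p [424.5  -0.5  19.1] yaw0.00 tilt [-0.  0. -1.] F [0.7 0.8 0.4] T [-0.04  0.02 -0.03] op63.8 q [-0.27  0.05  2.23 -0.    0.86 -0.27]
t27.68 p [ 4.237e+02 -3.000e-01  1.079e+02] yaw0.01 tilt [-0.003  0.001 -1.   ] F [-0.1 -0.4  0.1] T [ 0.05 -0.03  0.05] op64.0 q [-0.27 -0.15  2.21  0.    1.08 -0.27]
[357.  210.2] 105 tub xy [421.5  -2.9]
[275.4 218. ] 38 tub xy [ 659.7 -103.4]
[288.  232.7] 101 tub xy [650.1 -35.9]
[304.2 257.6] 101 tub xy [647.1  62.3]
[440.6 268.4] 29 tub xy [330.2 285.3]
```

```bash
python3 -m jog '[[[0,4.4,-1.23],[0,0,0]],[[0,4.4,-1.23],[0,0,0]],[[0,4.4,-1.23],[0,0,0]],[[0,4.4,-1.23],[0,0,0]],[[0,4.35,-1.23],[0,0,0]],[[3.3,0,0],[0,0,0]],[[0,0,0],[0,0,0]],[[0,0,0],[0,0,0]],[[0,0,0],[0,0,0]]]' 7.2 >/dev/null;python3 st.py;python3 tubs.py; python3 -m jog '[[[2,0,0],[0,0,0]],[[2,0,0],[0,0,0]],[[2,0,0],[0,0,0]],[[0,0,0],[0,0,0]],[[0,0,0],[0,0,0]],[[0,0,0],[0,0,0]]]'  >/dev/null;python3 st.py;python3 -m jog '[[[0,0,0],[0,0,0]],[[0,0,0],[0,0,0]],[[0,0,0],[0,0,0]],[[0,0,0],[0,0,0]],[[0,0,0],[0,0,0]]]' 4.4 25 >/dev/null;python3 st.py;
```

```text
t28.85 p [644.7  60.8  77.7] yaw-0.00 tilt [ 0.002 -0.    -1.   ] F [ 0.1 -0.2  0.4] T [ 0.03 -0.03 -0.03] op72.1 q [-0.08  0.41  1.65  0.    1.08 -0.08]
[357.  210.1] 108 tub xy [421.3  -3. ]
[275.5 217.6] 37 tub xy [ 658.9 -104.7]
[304.3 257.5] 102 tub xy [646.8  62.3]
[440.6 268.4] 29 tub xy [330.2 285.3]
t29.65 p [645.   61.   17.3] yaw0.01 tilt [ 0.002 -0.    -1.   ] F [ 0.4 -0.6  0.3] T [-0.02 -0.04  0.01] op71.8 q [-0.08  0.5   1.66 -0.    0.98 -0.08]
t30.27 p [645.1  60.9  17.5] yaw0.01 tilt [ 0.002 -0.    -1.   ] F [-0.2 -0.3  5.1] T [-0.01  0.02 -0.05] op52.1 q [-0.08  0.5   1.66  0.    0.98 -0.08]
```

```bash
python3 -m jog '[[[-3,0,0],[0,0,0]],[[-4,0,0],[0,0,0]],[[-2,0,0],[0,0,0]],[[0,-3.19,1.49],[0,0,0]],[[0,-3.19,1.49],[0,0,0]],[[0,-3.19,1.49],[0,0,0]],[[0,-3.19,1.49],[0,0,0]],[[0,0,0],[0,0,0]],[[0,0,0],[0,0,0]],[[0,0,0],[0,0,0]]]'  >/dev/null;python3 st.py;python3 -m jog '[[[3,0,0],[0,0,0]],[[3,0,0],[0,0,0]],[[1.6,0,0],[0,0,0]],[[0.7,0,0],[0,0,0]],[[0.2,0,0],[0,0,0]],[[0,0,0],[0,0,0]],[[0,0,0],[0,0,0]],[[0,0,0],[0,0,0]]]'  >/dev/null;python3 st.py;python3 -m jog '[[[0,0,0],[0,0,0]],[[0,0,0],[0,0,0]],[[0,0,0],[0,0,0]],[[0,0,0],[0,0,0]]]' 6.4 >/dev/null;python3 st.py;python3 -m jog '[[[-3,0,0],[0,0,0]],[[-4,0,0],[0,0,0]],[[-2,0,0],[0,0,0]],[[0,0,0],[0,0,0]],[[0,0,0],[0,0,0]],[[0,0,0],[0,0,0]]]'  >/dev/null;python3 st.py;python3 tubs.py
```

```text
t31.52 p [517.3   1.6 106.3] yaw0.04 tilt [ 0.  0. -1.] F [ 0.4  0.2 -1.8] T [0.03 0.03 0.02] op52.1 q [-0.22  0.09  1.98  0.    1.07 -0.22]
t32.52 p [516.7   1.6  23.3] yaw0.05 tilt [-0.002  0.    -1.   ] F [-9.6  1.8 12.4] T [ 0.23  1.46 -0.09] op52.5 q [-0.22  0.24  2.   -0.    0.91 -0.22]
t33.02 p [516.7   1.3  21.3] yaw0.00 tilt [ 0.  0. -1.] F [0.1 0.5 0.6] T [ 0.03 -0.03 -0.  ] op63.9 q [-0.22  0.24  2.    0.    0.9  -0.22]
t33.77 p [515.5   1.6 109.7] yaw0.01 tilt [-0.003  0.001 -1.   ] F [0.5 1.  0.3] T [ 0.   -0.    0.03] op64.2 q [-0.22  0.08  1.98  0.    1.08 -0.22]
[357.  210.1] 108 tub xy [421.3  -3. ]
[275.4 218. ] 38 tub xy [ 659.7 -103.4]
[332.4 222.8] 105 tub xy [514.2  -0.4]
[288.  232.7] 101 tub xy [650.1 -35.9]
[440.6 268.4] 29 tub xy [330.2 285.3]
```

```bash
python3 - <<'E'
from mont import *
S=cams.grab_frame("scene");T=cams.grab_frame("top")
C=np.zeros((600,800,3),np.uint8)
bt=np.array([.6,-1.8])
put(C,S,255,180,355,270,5,0,0,1.2)
put(C,T,260,160,380,260,4,320,0) if 0 else put(C,T,300,165,375,275,4,500,0,1.3)
cv2.imwrite("pics/k1.png",C[:450])
E
```

```text
(no output)
```

View pics/k1.png

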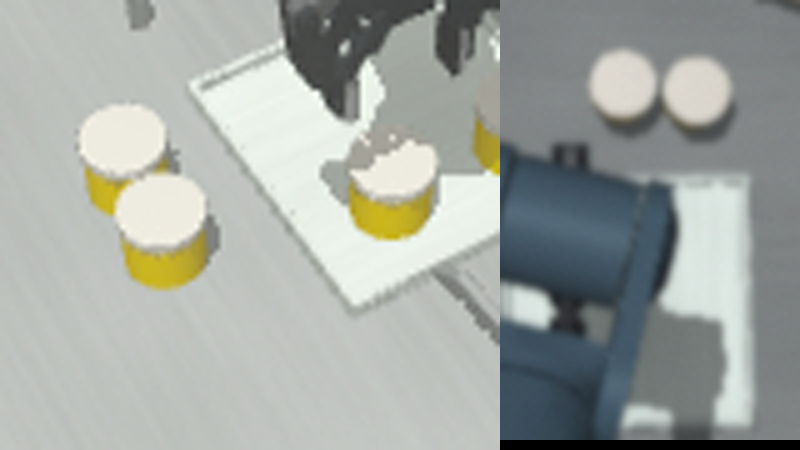

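```bash
python3 - <<'E'
from h import *
np.set_printoptions(precision=1,suppress=True)
S=cams.grab_frame("scene");T=cams.grab_frame("top");bt=np.array([.6,-1.8])
print("D",tri(S,(278.9,207.1),T,np.array([348.9,187.4])-bt),atz(S,(278.9,207.1),47),atz(T,np.array([348.9,187.4])-bt,47))
print("C",atz(S,(255+160/5-.4,180+212/5-.4),47),atz(T,np.array([330.1,185.4])-bt,47))
for p in [(355,311),(190,85)]: print("tray S",atz(S,(255+p[0]/5-.4,180+p[1]/5-.4),11))
for p in [(750,176),(752,425)]: print("tray T",atz(T,np.array((300+(p[0]-500)/4-.4,165+p[1]/4-.4))-bt,14))
for n in (".",):
  print([ (x["position"],x["score"]) for x in nets.search_frame("tray_floor",S)][:2])
E
```

```text
D (array([643.7, -98.2,  41. ]), np.float64(4.021180557384)) [647.  -94.8  47. ] [641.1 -96.7  47. ]
C [651.8 -33.5  47. ] [646.1 -36.8  47. ]
tray S [575.3  61.3  11. ]
tray S [ 579.8 -139.9   11. ]
tray T [ 577.2 -142.9   14. ]
tray T [ 377.8 -147.3   14. ]
[([337.3, 212.9], 0.58)]
```

```bash
python3 -m jog '[[[0,3.25,0.97],[0,0,0]],[[0,3.25,0.97],[0,0,0]],[[0,3.25,0.97],[0,0,0]],[[0,3.2,0.97],[0,0,0]],[[3.5,0,0],[0,0,0]],[[0,0,0],[0,0,0]],[[0,0,0],[0,0,0]],[[0,0,0],[0,0,0]]]' 7.2 >/dev/null;python3 st.py; python3 -m jog '[[[2,0,0],[0,0,0]],[[2,0,0],[0,0,0]],[[2,0,0],[0,0,0]],[[0,0,0],[0,0,0]],[[0,0,0],[0,0,0]],[[0,0,0],[0,0,0]]]'  >/dev/null;python3 st.py;python3 -m jog '[[[0,0,0],[0,0,0]],[[0,0,0],[0,0,0]],[[0,0,0],[0,0,0]],[[0,0,0],[0,0,0]],[[0,0,0],[0,0,0]]]' 4.4 25 >/dev/null;python3 st.py;
```

```text
t35.08 p [646.8 -37.4  77.9] yaw0.02 tilt [ 0.002 -0.001 -1.   ] F [-0.1 -0.5  1.2] T [-0.02 -0.01 -0.02] op72.3 q [-0.23  0.41  1.65  0.    1.08 -0.23]
t35.83 p [646.9 -37.6  17.3] yaw0.01 tilt [ 0.002 -0.    -1.   ] F [-0.  -0.1  0.2] T [-0.04 -0.03  0.02] op72.1 q [-0.23  0.5   1.66  0.    0.98 -0.23]
t36.45 p [647.1 -37.6  17.5] yaw0.01 tilt [ 0.002 -0.    -1.   ] F [ 0.9 -0.2  5.8] T [ 0.04 -0.07  0.03] op52.3 q [-0.23  0.5   1.66  0.    0.98 -0.23]
```

```bash
python3 -m jog '[[[-3,0,0],[0,0,0]],[[-4,0,0],[0,0,0]],[[-2,0,0],[0,0,0]],[[0,-4.39,1.1],[0,0,0]],[[0,-4.39,1.1],[0,0,0]],[[0,-4.39,1.1],[0,0,0]],[[0,-4.39,1.1],[0,0,0]],[[0,-4.39,1.1],[0,0,0]],[[0,0,0],[0,0,0]],[[0,0,0],[0,0,0]],[[0,0,0],[0,0,0]]]'  >/dev/null;python3 st.py;python3 -m jog '[[[3,0,0],[0,0,0]],[[3,0,0],[0,0,0]],[[1.6,0,0],[0,0,0]],[[0.7,0,0],[0,0,0]],[[0.2,0,0],[0,0,0]],[[0,0,0],[0,0,0]],[[0,0,0],[0,0,0]],[[0,0,0],[0,0,0]]]'  >/dev/null;python3 st.py;python3 -m jog '[[[0,0,0],[0,0,0]],[[0,0,0],[0,0,0]],[[0,0,0],[0,0,0]],[[0,0,0],[0,0,0]]]' 6.4 >/dev/null;python3 st.py;python3 -m jog '[[[-3,0,0],[0,0,0]],[[-4,0,0],[0,0,0]],[[-2,0,0],[0,0,0]],[[0,0,0],[0,0,0]],[[0,0,0],[0,0,0]],[[0,0,0],[0,0,0]]]'  >/dev/null;python3 st.py;python3 tubs.py
```

```text
t37.83 p [427.4 -92.4 106.5] yaw0.04 tilt [ 0. -0. -1.] F [ 0.6 -0.5 -1.3] T [0.03 0.02 0.02] op52.2 q [-0.47 -0.11  2.18  0.    1.07 -0.47]
t38.83 p [426.2 -91.9  22.9] yaw0.08 tilt [-0.005  0.002 -1.   ] F [-11.9   4.   20. ] T [ 0.62  2.05 -0.03] op52.1 q [-0.47  0.07  2.2  -0.    0.88 -0.47]
t39.33 p [426.7 -92.5  21.3] yaw0.01 tilt [ 0.  0. -1.] F [ 0.5  0.4 -0. ] T [ 0.02  0.01 -0.01] op64.2 q [-0.47  0.07  2.2   0.    0.87 -0.47]
t40.08 p [425.6 -92.  109.9] yaw0.00 tilt [-0.003  0.001 -1.   ] F [ 0.1 -0.4 -0.3] T [ 0.   -0.01 -0.02] op63.8 q [-0.47 -0.12  2.18  0.    1.08 -0.47]
[341. 191.] 102 tub xy [423.7 -95.1]
[357.  210.2] 105 tub xy [421.5  -2.9]
[280.4 218.1] 105 tub xy [646.6 -95.3]
[332.4 222.8] 105 tub xy [514.2  -0.4]
[440.6 268.4] 29 tub xy [330.2 285.3]
```

```bash
python3 -m jog '[[[0,4.32,0.1],[0,0,0]],[[0,4.32,0.1],[0,0,0]],[[0,4.32,0.1],[0,0,0]],[[0,4.32,0.1],[0,0,0]],[[0,4.32,0.1],[0,0,0]],[[3.5,0,0],[0,0,0]],[[0,0,0],[0,0,0]],[[0,0,0],[0,0,0]],[[0,0,0],[0,0,0]]]' 7.2 >/dev/null;python3 st.py;  python3 -m jog '[[[2,0,0],[0,0,0]],[[2,0,0],[0,0,0]],[[2,0,0],[0,0,0]],[[0,0,0],[0,0,0]],[[0,0,0],[0,0,0]],[[0,0,0],[0,0,0]]]'  >/dev/null;python3 st.py;python3 -m jog '[[[0,0,0],[0,0,0]],[[0,0,0],[0,0,0]],[[0,0,0],[0,0,0]],[[0,0,0],[0,0,0]],[[0,0,0],[0,0,0]]]' 4.4 25 >/dev/null;python3 st.py;
```

```text
t41.25 p [643.1 -97.7  77.8] yaw0.00 tilt [ 0.002 -0.001 -1.   ] F [ 0.2 -0.9  0.3] T [-0.02 -0.    0.01] op71.9 q [-0.32  0.41  1.65 -0.    1.08 -0.32]
t42.00 p [643.4 -97.6  17.3] yaw0.01 tilt [ 0.002 -0.001 -1.   ] F [-0.1  0.6  0.6] T [ 0.   -0.03 -0.01] op72.5 q [-0.32  0.5   1.65  0.    0.98 -0.32]
t42.62 p [643.6 -97.7  17.5] yaw0.01 tilt [ 0.002 -0.001 -1.   ] F [0.9 0.  5.4] T [ 0.03 -0.04 -0.02] op52.3 q [-0.32  0.5   1.65  0.    0.98 -0.32]
```

```bash
python3 -m jog '[[[-3,0,0],[0,0,0]],[[-4,0,0],[0,0,0]],[[-2,0,0],[0,0,0]],[[0,-3.1,-0.18],[0,0,0]],[[0,-3.1,-0.18],[0,0,0]],[[0,-3.1,-0.18],[0,0,0]],[[0,-3.1,-0.18],[0,0,0]],[[0,0,0],[0,0,0]],[[0,0,0],[0,0,0]],[[0,0,0],[0,0,0]]]'  >/dev/null;python3 st.py;python3 -m jog '[[[3,0,0],[0,0,0]],[[3,0,0],[0,0,0]],[[1.6,0,0],[0,0,0]],[[0.7,0,0],[0,0,0]],[[0.1,0,0],[0,0,0]],[[0,0,0],[0,0,0]],[[0,0,0],[0,0,0]],[[0,0,0],[0,0,0]]]'  >/dev/null;python3 st.py;python3 -m jog '[[[0,0,0],[0,0,0]],[[0,0,0],[0,0,0]],[[0,0,0],[0,0,0]],[[0,0,0],[0,0,0]]]' 6.4 >/dev/null;python3 st.py;python3 -m jog '[[[-3,0,0],[0,0,0]],[[-4,0,0],[0,0,0]],[[-2,0,0],[0,0,0]],[[0,0,0],[0,0,0]],[[0,0,0],[0,0,0]],[[0,0,0],[0,0,0]]]'  >/dev/null;python3 st.py;python3 tubs.py
```

```text
t43.88 p [519.3 -90.4 106.4] yaw0.02 tilt [ 0. -0. -1.] F [-0.3  0.5 -1.4] T [-0.01  0.01  0.01] op52.4 q [-0.39  0.11  1.96 -0.    1.07 -0.39]
t44.88 p [519.5 -90.5  23.4] yaw0.01 tilt [ 0.002 -0.001 -1.   ] F [-1.6  1.1  6. ] T [ 0.22  0.5  -0.03] op52.5 q [-0.39  0.26  1.98  0.    0.91 -0.39]
t45.38 p [518.5 -90.2  22.2] yaw0.01 tilt [-0.  0. -1.] F [ 1.1  0.1 -0.2] T [ 0.02 -0.03 -0.04] op63.9 q [-0.39  0.26  1.98  0.    0.91 -0.39]
t46.12 p [517.6 -89.9 110.8] yaw0.00 tilt [-0.003  0.001 -1.   ] F [ 0.6  0.3 -0.2] T [-0.02  0.01  0.01] op63.7 q [-0.39  0.1   1.96 -0.    1.08 -0.39]
[341.  190.8] 106 tub xy [423.5 -95.8]
[317.  202.6] 102 tub xy [516.9 -92. ]
[357.  210.1] 107 tub xy [421.3  -3. ]
[332.4 222.8] 105 tub xy [514.2  -0.4]
[440.6 268.4] 29 tub xy [330.2 285.3]
```

```bash
python3 -m jog '[[[0,-0.85,-3.83],[0,0,0]],[[0,-0.85,-3.83],[0,0,0]],[[0,-0.85,-3.83],[0,0,0]],[[0,-0.85,-3.83],[0,0,0]],[[0,-0.85,-3.83],[0,0,0]],[[0,-0.85,-3.83],[0,0,0]],[[0,0,0],[10,0,0]],[[0,0,0],[10,0,0]],[[0,0,0],[10,0,0]],[[0,0,0],[10,0,0]],[[0,0,0],[10,0,0]],[[0,0,0],[10,0,0]]]' 5.0 >/dev/null;python3 -m jog '[[[0,0,0],[10,0,0]],[[0,0,0],[10,0,0]],[[0,0,0],[8.6,0,0]],[[0,0,0],[0,0,0]],[[0,0,0],[0,0,0]],[[0,0,0],[0,0,0]]]' >/dev/null;python3 st.py
python3 - <<'E'
from mont import *
S=cams.grab_frame("scene")
C=np.zeros((600,800,3),np.uint8)
c=np.array([472.5,-45]);ex=np.array([.025,-1]);ey=np.array([1,.025])
P=[[*(c-185*ex+s*48*ey),43] for s in(-1,0,1)]+[[*(c+s*100*ex+u*100*ey),14] for s in(-1,1) for u in(-1,1)]
put(C,S,290,170,400,270,6,0,0,1.2,P)
cv2.imwrite("pics/h1.png",C[:,:660])
E
```

```text
t48.42 p [467.5 139.6 112.2] yaw-88.53 tilt [-0. -0. -1.] F [-0.2 -0.5  0.2] T [ 0.05 -0.   -0.01] op50.1 q [0.06 0.01 2.05 0.   1.08 1.6 ]
```

View pics/h1.png

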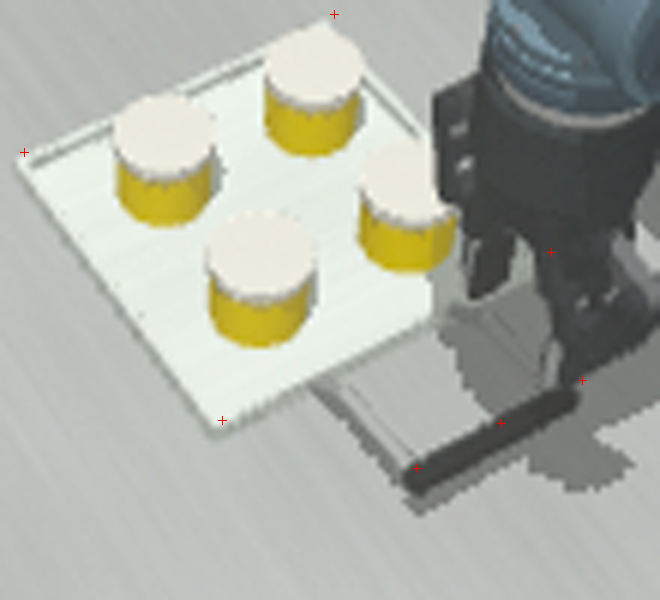

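```bash
python3 -m jog '[[[2.5,-0.1,-0.15],[0,0,0]],[[3,0,0],[0,0,0]],[[2.2,0,0],[0,0,0]],[[1,0,0],[0,0,0]],[[0.7,0,0],[0,0,0]],[[0,0,0],[0,0,0]],[[0,0,0],[0,0,0]],[[0,0,0],[0,0,0]]]' >/dev/null;python3 st.py;python3 -m jog '[[[0,0,0],[0,0,0]],[[0,0,0],[0,0,0]],[[0,0,0],[0,0,0]],[[0,0,0],[0,0,0]],[[0,0,0],[0,0,0]],[[0,0,0],[0,0,0]]]' 0.5 40 >/dev/null;python3 st.py;python3 tubs.py
```

```text
t49.48 p [469.5 140.7  18.9] yaw-88.59 tilt [ 0.001  0.    -1.   ] F [-0.2 -0.3  0.7] T [-0.01  0.04  0.  ] op49.7 q [ 0.06  0.19  2.07 -0.    0.88  1.61]
t50.23 p [469.2 140.4  18.5] yaw-88.57 tilt [ 0.    -0.001 -1.   ] F [-2.7 -3.8  5.7] T [-0.61  0.23  0.14] op11.3 q [ 0.06  0.19  2.07 -0.    0.88  1.61]
[341.2 190.9] 104 tub xy [423.1 -95.1]
[317.  202.7] 101 tub xy [517. -92.]
[355.8 209.9] 89 tub xy [424.2  -5.6]
[332.3 222.9] 104 tub xy [514.6  -0.2]
[440.5 268.4] 30 tub xy [330.5 285.1]
```

```bash
python3 - <<'E'
from mont import *
S=cams.grab_frame("scene");T=cams.grab_frame("top")
C=np.zeros((600,800,3),np.uint8)
m=np.array([446.3,-262]);ex=np.array([.043,-1]);ey=np.array([1,.043])
P=[[*(m+s*145*ey),140] for s in(-1,1)]+[[*(m+s*105*ey+u*ex),0] for s in(-1,1) for u in (0,)]+[[*(m+60*ex),151]]
put(C,S,230,80,355,190,4,0,0,1.2,P)
f=T.copy();T["mtx"]=np.array(T["mtx"]).copy();T["mtx"][0,2]+=.6;T["mtx"][1,2]-=1.8
put(C,T,375,190,450,310,4,500,0,1.4,P)
cv2.imwrite("pics/m2.png",C[:480])
E
```

```text
(no output)
```

View pics/m2.png

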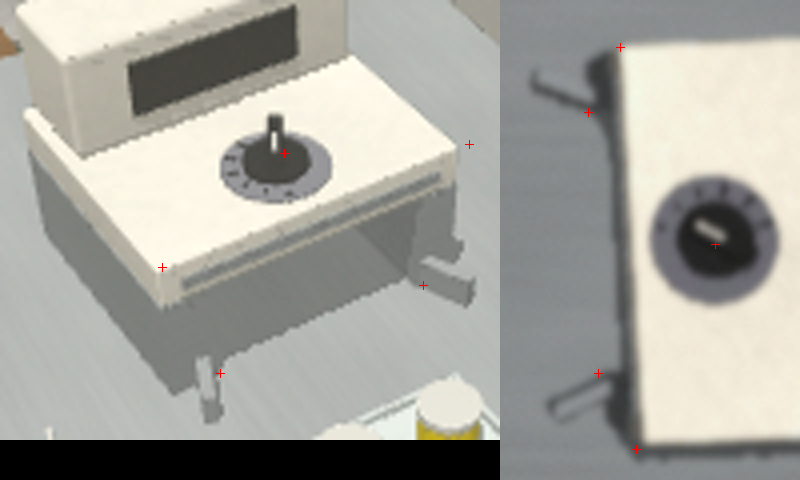

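```bash
python3 -m jog '[[[0,0,0],[-0.6,0,0]],[[0,0,0],[-0.7,0,0]],[[0,0.4,0.2],[0,0,0]],[[0,0.7,0.5],[0,0,0]],[[0,0.9,0.6],[0,0,0]],[[0,0.9,0.6],[0,0,0]],[[0,0.9,0.6],[0,0,0]],[[0,0.9,0.6],[0,0,0]],[[0,0.7,0.45],[0,0,0]],[[0,0.4,0.23],[0,0,0]],[[0,0,0],[0,0,0]],[[0,0,0],[0,0,0]]]' >/dev/null;python3 st.py;python3 tubs.py
python3 - <<'E'
from mont import *
S=cams.grab_frame("scene");T=cams.grab_frame("top")
C=np.zeros((600,800,3),np.uint8)
put(C,S,255,105,365,225,5,0,0,1.2)
put(C,T,335,190,410,310,4,500,0,1.5) if 0 else put(C,T,345,185,405,310,4,555,0,1.5)
cv2.imwrite("pics/m3.png",C)
E
```

```text
t51.88 p [434.8  81.5  18.6] yaw-87.22 tilt [ 0.002  0.001 -1.   ] F [2.8 5.  0.1] T [ 0.75 -0.47  0.85] op11.4 q [-0.07  0.09  2.19  0.    0.86  1.45]
[337.4 176.7] 100 tub xy [ 400.8 -155.3]
[314.7 188.2] 100 tub xy [ 493.7 -148.7]
[352.5 193.9] 88 tub xy [397.5 -65.7]
[330.8 206.7] 103 tub xy [486.6 -56. ]
[440.6 268.4] 29 tub xy [330.2 285.3]
```

View pics/m3.png

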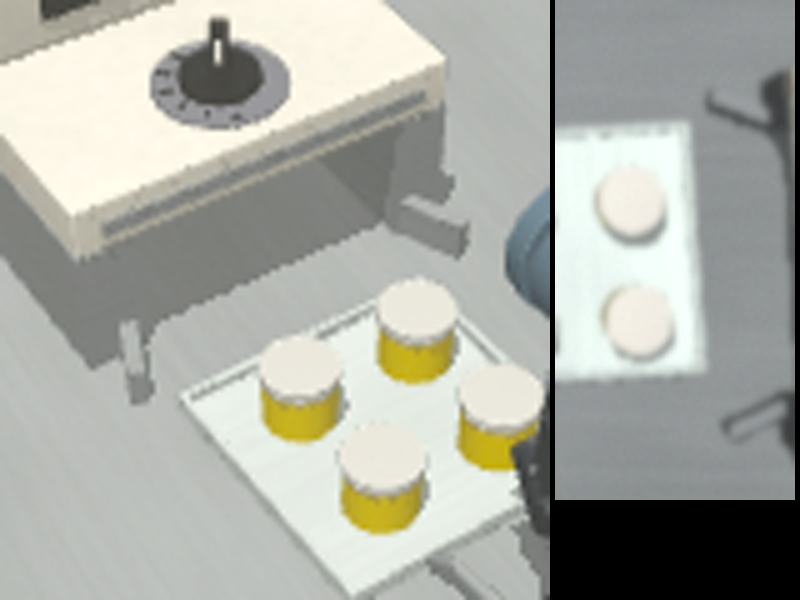

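```bash
python3 - <<'E'
from h import *
np.set_printoptions(precision=1,suppress=True)
S=cams.grab_frame("scene");T=cams.grab_frame("top");bt=np.array([.6,-1.8])
t=lambda x,y,z:atz(T,np.array([345+(x-555+.5)/4-.5,185+(y+.5)/4-.5])-bt,z)[:2]
s=lambda x,y,z:atz(S,np.array([255+(x+.5)/5-.5,105+(y+.5)/5-.5]),z)[:2]
print("T tray lead",t(690,125,14),t(707,370,14),"guides z30",t(712,97,30),t(728,430,30),"inner",t(775,127,30),t(783,400,30))
print("S left corner",s(181,397,14),"lead top corner",s(425,282,14),"guide feet",s(140,402,0),s(460,258,0),"inner feet",s(125,365,0),s(390,222,0), "front edge",s(78,222,140),s(443,62,140))
print("net",[ (x["position"],x["score"]) for x in nets.search_frame("sealer_mouth",S)][:1],[ (x["position"],x["score"]) for x in nets.search_frame("dial_grip",S)][:1],proj(S,[449.5,-264,0]),proj(S,[454,-322,164]))
E
```

```text
T tray lead [ 554.9 -195.9] [ 359.6 -211.4] guides z30 [ 576.7 -211.1] [ 314.9 -225.9] inner [ 553.9 -261.6] [ 339.1 -268.9]
S left corner [ 561.  -189.2] lead top corner [ 363.7 -202.3] guide feet [ 581.7 -210.5] [ 320.5 -223. ] inner feet [ 575.6 -246.2] [ 344.3 -280.5] front edge [ 596.4 -244.4] [ 315.5 -268.4]
net [([281.4, 115.1], 0.59)] [([299.5, 116.7], 0.67)] [309.6 161.6] [299.1 115.1]
```

```bash
python3 -m jog '[[[0,0,0.3],[0,0,0]],[[0,0,0.5],[0,0,0]],[[0,0,0],[0.8,0,0]],[[0,0,0],[0,0,0]],[[0,0,0],[0,0,0]],[[0,0,0],[0,0,0]]]' >/dev/null;python3 st.py;python3 tubs.py
python3 - <<'E'
from h import *
np.set_printoptions(precision=1,suppress=True)
T=cams.grab_frame("top");bt=np.array([.6,-1.8]);im=T["image"]
h=cv2.cvtColor(im,cv2.COLOR_RGB2HSV);m=((h[...,2]>135)&(h[...,1]<60)).astype(np.uint8);m[:,386:]=0;m[:,:340]=0;m[:205]=0;m[300:]=0
k,l,st,c=cv2.connectedComponentsWithStats(m);i=1+np.argmax(st[1:,4]);ys,xs=np.where(l==i);print(st[i])
rows=range(st[i,1]+6,st[i,1]+st[i,3]-6)
e=np.array([(xs[ys==r].max()+.5,r) for r in rows]);p=np.polyfit(e[:,1],e[:,0],1);print("lead slope deg",np.degrees(np.arctan(p[0])))
cx=np.array([(ys[xs==q].min()-.5,ys[xs==q].max()+.5) for q in range(st[i,0]+st[i,2]-12,st[i,0]+st[i,2]-5)]).mean(0);q=st[i,0]+st[i,2]-8.5
print(atz(T,np.array([q,cx[0]])-bt,14),atz(T,np.array([q,cx[1]])-bt,14))
E
```

```text
t52.98 p [427.   80.4  18.6] yaw-87.99 tilt [ 0.002 -0.001 -1.   ] F [ 4.7  0.3 -0.8] T [ 0.11 -0.79  1.29] op11.2 q [-0.08  0.07  2.21 -0.    0.86  1.46]
[338.1 175.9] 101 tub xy [ 396.6 -157.2]
[315.8 187.8] 103 tub xy [ 489.6 -148.3]
[353.9 192.9] 93 tub xy [391.3 -66.9]
[332.2 205.8] 105 tub xy [480.7 -57. ]
[440.6 268.3] 30 tub xy [330.1 285.1]
[ 340  217   43   65 2336]
lead slope deg 5.247325891115017
[ 551.6 -183.4   14. ] [ 354.7 -185.5   14. ]
```

```bash
cat > tr.py <<'E'
from h import *
np.set_printoptions(precision=1,suppress=True)
T=cams.grab_frame("top");bt=np.array([.6,-1.8]);im=T["image"]
h=cv2.cvtColor(im,cv2.COLOR_RGB2HSV);m=((h[...,2]>135)&(h[...,1]<60)).astype(np.uint8);m[:,386:]=0;m[:,:340]=0;m[:205]=0;m[300:]=0
k,l,st,c=cv2.connectedComponentsWithStats(m);i=1+np.argmax(st[1:,4]);ys,xs=np.where(l==i)
rows=range(st[i,1]+6,st[i,1]+st[i,3]-6)
e=np.array([(xs[ys==r].max()+.5,r) for r in rows]);p=np.polyfit(e[:,1],e[:,0],1)
cx=np.array([(ys[xs==q].min()-.5,ys[xs==q].max()+.5) for q in range(st[i,0]+st[i,2]-14,st[i,0]+st[i,2]-5)]).mean(0);q=st[i,0]+st[i,2]-9.5
a,b=atz(T,np.array([q,cx[0]])-bt,14),atz(T,np.array([q,cx[1]])-bt,14);print("lead slope %.2f deg"%np.degrees(np.arctan(p[0])),"width",a[0]-b[0],"mid",((a+b)/2)[:2], "axis x there",446-.05*(((a+b)/2)[1]+218))
E
python3 -m jog '[[[0,0,0],[0,0,0]],[[0,0,0],[0,0,0]],[[0,0,0],[1,0,0]],[[0,0,0],[1,0,0]],[[0,0,0],[1,0,0]],[[0,0,0],[0,0,0]],[[0,0,0],[0,0,0]],[[0,0,0],[0,0,0]]]' 0.5 110 >/dev/null;python3 st.py;python3 tubs.py;python3 tr.py
```

```text
t54.08 p [427.5  80.2  18.8] yaw-90.96 tilt [ 0.003 -0.001 -1.   ] F [ 6.2  0.7 -1.7] T [ 0.03 -0.92  1.4 ] op9.5 q [-0.08  0.07  2.21 -0.    0.86  1.51]
[342.5 174.7] 101 tub xy [ 380.8 -154.5]
[319.1 185.1] 104 tub xy [ 474.2 -153.1]
[356.1 192.3] 79 tub xy [383.8 -65.5]
[334. 204.] 101 tub xy [472.2 -60.1]
[440.6 268.4] 29 tub xy [330.2 285.3]
lead slope 1.08 deg width 197.29037891992596 mid [ 434.3 -178.2] axis x there 444.01218247354893
```

```bash
python3 -m jog '[[[0,0,0],[-1,0,0]],[[0,0,0],[-1,0,0]],[[0,0,0],[-0.5,0,0]],[[0,0,0],[0,0,0]],[[0,0,0],[0,0,0]],[[0,0,0],[0,0,0]]]' >/dev/null;python3 st.py;python3 tubs.py;python3 tr.py
```

```text
t54.92 p [426.9  80.3  18.8] yaw-88.67 tilt [ 0.002 -0.    -1.   ] F [ 5.  -1.   1.5] T [-0.23 -0.72  0.21] op9.8 q [-0.08  0.07  2.21  0.    0.86  1.47]
[342.4 174.6] 102 tub xy [ 380.8 -154.8]
[318.9 185.2] 102 tub xy [ 474.8 -153. ]
[356.  192.2] 79 tub xy [383.7 -66.2]
[333.9 203.9] 101 tub xy [472.  -60.7]
[440.5 268.4] 30 tub xy [330.5 285.1]
lead slope 1.35 deg width 197.29037891992596 mid [ 434.3 -178.2] axis x there 444.01218247354893
```

```bash
python3 -m jog '[[[0,0,0],[-1,0,0]],[[0,0,0],[-1,0,0]],[[0,0,0],[0,0,0]],[[0,0,0],[0,0,0]],[[0,0,0],[0,0,0]]]' >/dev/null;python3 st.py;python3 tubs.py;python3 tr.py
```

```text
t55.65 p [425.8  80.4  18.7] yaw-86.78 tilt [-0.001  0.001 -1.   ] F [ 0.1 -2.3  8.8] T [-0.47  0.02 -0.7 ] op10.2 q [-0.08  0.07  2.21  0.    0.87  1.44]
[342.2 174.7] 103 tub xy [ 381.6 -154.9]
[319.  185.4] 103 tub xy [ 475.  -152.2]
[355.9 192.1] 77 tub xy [383.7 -66.8]
[334.2 203.9] 106 tub xy [471.3 -60.4]
[440.6 268.4] 29 tub xy [330.2 285.3]
lead slope 1.58 deg width 198.72655430249858 mid [ 435.  -178.2] axis x there 444.01177730576677
```

```bash
python3 -m jog '[[[0,-0.5,0],[0,0,0]],[[0,-0.8,0],[0,0,0]],[[0,-0.8,0],[0,0,0]],[[0,-0.8,0],[0,0,0]],[[0,-0.6,0],[0,0,0]],[[0,0,0],[0,0,0]],[[0,0,0],[0,0,0]],[[0,0,0],[0,0,0]]]' >/dev/null;python3 st.py;python3 tubs.py;python3 tr.py
```

```text
t56.75 p [423.8 114.4  18.7] yaw-86.57 tilt [-0.001 -0.002 -1.   ] F [-0.2 -8.7  8.6] T [-1.23 -0.01  0.03] op9.8 q [ 0.01  0.08  2.19 -0.    0.87  1.52]
[346.6 181.2] 102 tub xy [ 384.5 -122.2]
[323.3 192.9] 104 tub xy [ 478.8 -117.1]
[362.2 199.1] 95 tub xy [382.2 -32. ]
[339.6 211.9] 105 tub xy [473.1 -24.6]
[440.5 268.4] 30 tub xy [330.5 285.1]
lead slope 2.78 deg width 197.48614220828148 mid [ 439.9 -146.1] axis x there 442.4045627568553
```

```bash
python3 -m jog '[[[0,0.4,0],[0,0,0]],[[0,0.8,0],[0,0,0]],[[0,0.8,0],[0,0,0]],[[0,0.8,0],[0,0,0]],[[0,0.5,0],[0,0,0]],[[0,0,0],[0,0,0]],[[0,0,0],[0,0,0]],[[0,0,0],[0,0,0]]]' >/dev/null;python3 st.py;python3 tubs.py;python3 tr.py
```

```text
t57.85 p [425.2  84.5  18.7] yaw-86.71 tilt [-0.002  0.005 -1.   ] F [-0.1 10.8  9.6] T [1.64 0.13 0.04] op10.1 q [-0.07  0.07  2.21  0.01  0.87  1.44]
[341.5 175.7] 104 tub xy [ 386.1 -152.1]
[318.7 187.1] 97 tub xy [ 479.6 -146. ]
[356.3 193.1] 80 tub xy [384.9 -62.4]
[334.4 205.4] 105 tub xy [473.8 -54.8]
[440.6 268.4] 29 tub xy [330.2 285.3]
lead slope 3.01 deg width 197.4849182394164 mid [ 440.6 -175. ] axis x there 443.8481965406866
```

```bash
python3 -m jog '[[[0,0.4,-0.05],[0,0,0]],[[0,0.8,-0.1],[0,0,0]],[[0,0.8,-0.1],[0,0,0]],[[0,0.8,-0.05],[0,0,0]],[[0,0.8,0],[0,0,0]],[[0,0.8,0],[0,0,0]],[[0,0.6,0],[0,0,0]],[[0,0,0],[0,0,0]],[[0,0,0],[0,0,0]],[[0,0,0],[0,0,0]]]' >/dev/null;python3 st.py;python3 tubs.py;python3 tr.py
```

```text
t59.20 p [431.   35.2  18.7] yaw-86.73 tilt [-0.003  0.006 -1.   ] F [-1.1 12.5 13. ] T [ 1.87  0.2  -0.05] op10.0 q [-0.18  0.07  2.21  0.01  0.87  1.32]
[332.6 167.2] 100 tub xy [ 392.  -201.7]
[310.1 177.9] 104 tub xy [ 484.8 -196.5]
[345.1 184. ] 67 tub xy [ 395.7 -114.2]
[324.9 195.6] 103 tub xy [ 480.  -104.4]
[440.6 268.4] 29 tub xy [330.2 285.3]
lead slope 0.02 deg width 197.58154423222345 mid [ 444.2 -191. ] axis x there 444.64849928056157
```

```bash
python3 -m jog '[[[0,0.5,0],[0,0,0]],[[0,0.9,0],[0,0,0]],[[0,0.9,0],[0,0,0]],[[0,0.6,0],[0,0,0]],[[0,0,0],[0,0,0]],[[0,0,0],[0,0,0]]]' >/dev/null;python3 st.py;python3 -m jog '[[[0,0.5,0],[0,0,0]],[[0,0.9,0],[0,0,0]],[[0,0.9,0],[0,0,0]],[[0,0.6,0],[0,0,0]],[[0,0,0],[0,0,0]],[[0,0,0],[0,0,0]]]' >/dev/null;python3 st.py;python3 tubs.py
```

```text
t60.05 p [432.7   6.5  18.7] yaw-86.73 tilt [-0.003  0.006 -1.   ] F [-1.  12.3 14.5] T [ 2.01  0.13 -0.01] op9.8 q [-0.25  0.07  2.21  0.01  0.87  1.26]
t60.80 p [434.4 -22.2  18.7] yaw-86.72 tilt [-0.003  0.007 -1.   ] F [-2.8 15.1 15.9] T [2.14 0.13 0.  ] op9.9 q [-0.32  0.07  2.2   0.01  0.87  1.19]
[323.4 157.4] 95 tub xy [ 395.4 -259.3]
[300.8 167.7] 102 tub xy [ 489.8 -254.4]
[334.6 173.6] 55 tub xy [ 401.6 -172.2]
[315.1 184.3] 100 tub xy [ 484.1 -162.8]
[440.6 268.4] 29 tub xy [330.2 285.3]
```

```bash
python3 -m jog '[[[0,0.5,0],[0,0,0]],[[0,0.9,0],[0,0,0]],[[0,0.9,0],[0,0,0]],[[0,0.9,0],[0,0,0]],[[0,0.9,0],[0,0,0]],[[0,0.6,0],[0,0,0]],[[0,0,0],[0,0,0]],[[0,0,0],[0,0,0]]]' >/dev/null;python3 st.py;python3 -m jog '[[[0,0.5,0],[0,0,0]],[[0,0.9,0],[0,0,0]],[[0,0.9,0],[0,0,0]],[[0,0.9,0],[0,0,0]],[[0,0.9,0],[0,0,0]],[[0,0.6,0],[0,0,0]],[[0,0,0],[0,0,0]],[[0,0,0],[0,0,0]]]' >/dev/null;python3 st.py;
```

```text
t61.85 p [437.1 -68.5  18.7] yaw-86.72 tilt [-0.003  0.008 -1.   ] F [-1.3 16.4 18.6] T [2.46 0.15 0.04] op10.1 q [-0.42  0.09  2.18  0.01  0.87  1.09]
t62.85 p [ 439.7 -114.8   18.6] yaw-86.72 tilt [-0.004  0.009 -1.   ] F [-3.  19.5 20.2] T [ 2.78  0.15 -0.  ] op9.8 q [-0.51  0.12  2.15  0.01  0.88  1.  ]
```

```bash
python3 -m jog '[[[-0.1,0.4,0],[0,0,0]],[[-0.1,0.8,0],[0,0,0]],[[0,0.8,0],[0,0,0]],[[0,0.8,0],[0,0,0]],[[0,0.8,0],[0,0,0]],[[0,0.6,0],[0,0,0]],[[0,0.4,0],[0,0,0]],[[0,0,0],[0,0,0]],[[0,0,0],[0,0,0]]]' >/dev/null;python3 st.py;python3 -m jog '[[[0,0.4,0],[0,0,0]],[[0,0.4,0],[0,0,0]],[[0,0.4,0],[0,0,0]],[[0,0,0],[0,0,0]],[[0,0,0],[0,0,0]]]' >/dev/null;python3 st.py;
```

```text
t63.98 p [ 441.1 -161.    18.7] yaw-86.66 tilt [-0.006  0.008 -1.   ] F [0.8 9.1 6.2] T [ 1.44 -0.06  0.08] op9.9 q [-0.59  0.15  2.11  0.    0.88  0.92]
t64.60 p [ 441.8 -172.8   18.7] yaw-86.67 tilt [-0.006  0.009 -1.   ] F [-0.1  9.6  6.6] T [1.54 0.01 0.02] op9.7 q [-0.61  0.16  2.1   0.    0.89  0.9 ]
```

```bash
python3 -m jog '[[[0,0.3,0],[0,0,0]],[[0,0.3,0],[0,0,0]],[[0,0,0],[0,0,0]],[[0,0,0],[0,0,0]]]' >/dev/null;python3 st.py;python3 -m jog '[[[0,0.3,0],[0,0,0]],[[0,0.2,0],[0,0,0]],[[0,0,0],[0,0,0]],[[0,0,0],[0,0,0]]]' >/dev/null;python3 st.py;python3 -m jog '[[[0,0.3,0],[0,0,0]],[[0,0.2,0],[0,0,0]],[[0,0,0],[0,0,0]],[[0,0,0],[0,0,0]]]' >/dev/null;python3 st.py
```

```text
t65.10 p [ 442.1 -178.4   18.7] yaw-86.66 tilt [-0.006  0.01  -1.   ] F [-0.9 11.2  7.8] T [ 1.74 -0.07  0.09] op10.0 q [-0.62  0.17  2.1   0.01  0.89  0.89]
t65.60 p [ 442.4 -183.2   18.7] yaw-86.67 tilt [-0.006  0.01  -1.   ] F [-1.  13.1  8.6] T [ 1.89 -0.    0.1 ] op9.9 q [-0.63  0.17  2.09  0.01  0.89  0.88]
t66.10 p [ 442.4 -184.    18.7] yaw-86.74 tilt [-0.008  0.019 -1.   ] F [ 1.2 32.7 19.5] T [ 4.71 -0.26  0.06] op9.5 q [-0.64  0.18  2.09  0.01  0.9   0.87]
```

```bash
python3 -m jog '[[[0,-0.35,0],[0,0,0]],[[0,0,0],[0,0,0]],[[0,0,0],[0,0,0]]]' >/dev/null;python3 st.py;python3 -m jog '[[[0,0,0],[0,0,0]],[[0,0,0],[0,0,0]],[[0,0,0],[0,0,0]],[[0,0,0],[0,0,0]]]' 4.0 40 >/dev/null;python3 st.py;python3 -m jog '[[[-2,0,0],[0,0,0]],[[-4,0,0],[0,0,0]],[[-5,0,0],[0,0,0]],[[-5,0,0],[0,0,0]],[[-5,0,0],[0,0,0]],[[-3,0,0],[0,0,0]],[[0,4.65,-0.12],[0,0,0]],[[0,4.65,-0.12],[0,0,0]],[[0,4.64,-0.12],[0,0,0]],[[0,0,0],[0,0,0]],[[0,0,0],[0,0,0]],[[0,0,0],[0,0,0]]]' >/dev/null;python3 st.py;python3 -m jog '[[[0,0,0],[-10,0,0]],[[0,0,0],[-10,0,0]],[[0,0,0],[-10,0,0]],[[0,0,0],[-10,0,0]],[[0,0,0],[-10,0,0]],[[0,0,0],[-8.7,0,0]],[[0,0,0],[0,0,0]],[[0,0,0],[0,0,0]],[[0,0,0],[0,0,0]]]' >/dev/null;python3 st.py;python3 tubs.py
```

```text
t66.47 p [ 442.4 -184.    18.7] yaw-86.67 tilt [-0.007  0.011 -1.   ] F [-0.6 16.5 11. ] T [ 2.29 -0.1   0.09] op9.8 q [-0.63  0.17  2.09  0.01  0.89  0.87]
t66.97 p [ 444.9 -189.4   20.2] yaw-86.62 tilt [-0.  0. -1.] F [-0.1 -0.8 -1. ] T [0.03 0.   0.06] op40.0 q [-0.64  0.18  2.08  0.    0.88  0.87]
t68.47 p [ 457.  -327.3  260.2] yaw-86.53 tilt [-0.  0. -1.] F [ 0.3 -0.   0.9] T [0.01 0.01 0.03] op40.0 q [-0.82  0.02  1.76  0.    1.37  0.69]
t69.60 p [ 457.  -328.   260.3] yaw-27.94 tilt [ 0. -0. -1.] F [ 0.1  0.3 -0.6] T [ 0.   -0.05 -0.01] op40.0 q [-0.82  0.02  1.76 -0.    1.37 -0.34]
[312.6 146. ] 100 tub xy [ 400.2 -330.4]
[290.9 155.5] 100 tub xy [ 492.4 -325.4]
[440.6 268.4] 29 tub xy [330.2 285.3]
```

```bash
python3 -m jog '[[[2,-0.43,-0.28],[0,0,0]],[[4,0,0],[0,0,0]],[[1.2,0,0],[0,0,0]],[[0,0,0],[0,0,0]],[[0,0,0],[0,0,0]],[[0,0,0],[0,0,0]]]' >/dev/null;python3 st.py;python3 -m jog '[[[0.8,0,0],[0,0,0]],[[0,0,0],[0,0,0]],[[0,0,0],[0,0,0]]]' >/dev/null;python3 st.py;python3 -m jog '[[[0.8,0,0],[0,0,0]],[[0,0,0],[0,0,0]],[[0,0,0],[0,0,0]]]' >/dev/null;python3 st.py;python3 -m jog '[[[0.8,0,0],[0,0,0]],[[0,0,0],[0,0,0]],[[0,0,0],[0,0,0]]]' >/dev/null;python3 st.py
python3 - <<'E'
from mont import *
S=cams.grab_frame("scene");p=env.read_state()["eef_pos"]
C=np.zeros((600,800,3),np.uint8)
put(C,S,270,80,340,140,9,0,0,1.2,[p]);cv2.imwrite("pics/e1.png",C[:540,:630])
E
```

```text
t70.40 p [ 455.1 -324.4  189.8] yaw-27.90 tilt [ 0.002 -0.002 -1.   ] F [-0.1 -0.3  0.5] T [ 0.01 -0.04 -0.01] op39.9 q [-0.82  0.07  1.83 -0.    1.24 -0.34]
t70.78 p [ 454.4 -323.7  180.2] yaw-27.89 tilt [-0.  0. -1.] F [ 0.6 -1.8 -0.4] T [-0.07 -0.04 -0.  ] op40.3 q [-0.82  0.08  1.84  0.    1.22 -0.34]
t71.15 p [ 454.4 -323.7  172.1] yaw-27.89 tilt [-0.  0. -1.] F [ 0.1 -0.3  0.1] T [ 0.03  0.07 -0.02] op40.4 q [-0.82  0.09  1.84 -0.    1.21 -0.34]
t71.53 p [ 454.4 -323.7  164.2] yaw-27.89 tilt [-0.  0. -1.] F [0.4 0.2 0.1] T [-0.03  0.01 -0.01] op39.6 q [-0.82  0.1   1.85  0.    1.19 -0.34]
```

View pics/e1.png

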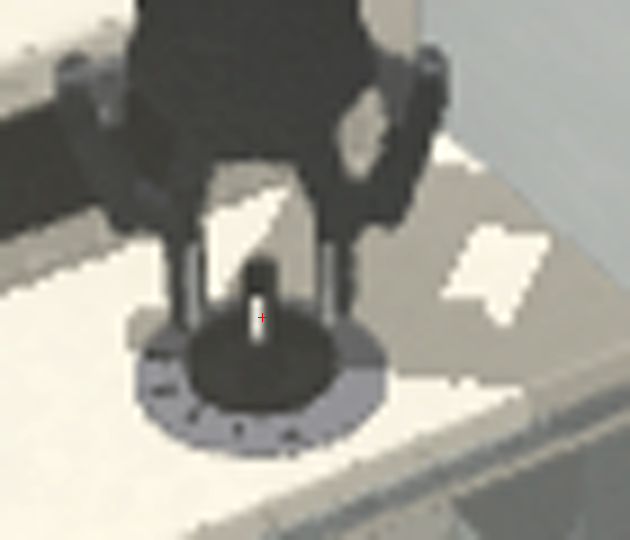

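```bash
python3 -m jog '[[[0.8,0,0],[0,0,0]],[[0,0,0],[0,0,0]],[[0,0,0],[0,0,0]]]' >/dev/null;python3 st.py;python3 -m jog '[[[0,0,0],[0,0,0]],[[0,0,0],[0,0,0]],[[0,0,0],[0,0,0]],[[0,0,0],[0,0,0]],[[0,0,0],[0,0,0]]]' 0.8 30 >/dev/null;python3 st.py
```

```text
t71.95 p [ 454.4 -323.7  156.1] yaw-27.89 tilt [-0.  0. -1.] F [-0.   0.7  0.2] T [-0.01  0.01  0.07] op39.7 q [-0.82  0.11  1.85 -0.    1.18 -0.34]
t72.58 p [ 455.6 -324.4  156.8] yaw-27.90 tilt [ 0.003 -0.002 -1.   ] F [ 4.7 -3.4 -3.6] T [-0.36 -0.65 -0.02] op12.3 q [-0.82  0.11  1.85  0.    1.17 -0.34]
```

```bash
python3 -m jog '[[[0,0,0],[-5,0,0]],[[0,0,0],[0,0,0]],[[0,0,0],[0,0,0]]]' >/dev/null;python3 st.py;python3 -m jog '[[[0,0,0],[-4,0,0]],[[0,0,0],[0,0,0]],[[0,0,0],[0,0,0]]]' >/dev/null;python3 st.py
```

```text
t72.95 p [ 455.7 -324.5  156.7] yaw-22.90 tilt [ 0.004 -0.002 -1.   ] F [ 5.3 -2.7 -2.7] T [-0.35 -0.68  0.01] op12.1 q [-0.82  0.11  1.85  0.    1.17 -0.42]
t73.33 p [ 455.8 -324.5  156.8] yaw-18.90 tilt [ 0.004 -0.002 -1.   ] F [ 5.7 -3.2 -4.3] T [-0.47 -0.74 -0.  ] op12.3 q [-0.82  0.11  1.85  0.    1.17 -0.49]
```

```bash
python3 -m jog '[[[0,0,0],[-4,0,0]],[[0,0,0],[0,0,0]],[[0,0,0],[0,0,0]]]' >/dev/null;python3 st.py;python3 -m jog '[[[0,0,0],[-4,0,0]],[[0,0,0],[0,0,0]],[[0,0,0],[0,0,0]]]' >/dev/null;python3 st.py;python3 -m jog '[[[0,0,0],[-4,0,0]],[[0,0,0],[0,0,0]],[[0,0,0],[0,0,0]]]' >/dev/null;python3 st.py
```

```text
t73.70 p [ 455.8 -324.6  156.8] yaw-14.88 tilt [ 0.004 -0.003 -1.   ] F [ 5.3 -2.8 -2.4] T [-0.36 -0.85  0.14] op12.1 q [-0.82  0.11  1.85  0.    1.17 -0.56]
t74.08 p [ 455.9 -324.6  156.7] yaw-10.92 tilt [ 0.004 -0.003 -1.   ] F [ 5.9 -2.8 -3.7] T [-0.43 -0.88 -0.1 ] op12.3 q [-0.82  0.11  1.85  0.    1.17 -0.63]
t74.45 p [ 456.  -324.6  156.8] yaw-6.98 tilt [ 0.005 -0.002 -1.   ] F [ 6.9 -2.9 -2.7] T [-0.49 -0.89 -0.42] op12.2 q [-0.82  0.11  1.85  0.    1.17 -0.7 ]
```

```bash
cat > tz.py <<'E'
from h import *
s=env.read_state();M=R.from_quat(s["ee_rot"]).as_matrix();print("yaw%.1f Tz %.2f"%(np.degrees(np.arctan2(M[1,1],M[0,1])),s["ft_torque"][2]))
E
python3 -m jog '[[[0,0,0],[4,0,0]],[[0,0,0],[0,0,0]],[[0,0,0],[0,0,0]]]' >/dev/null;python3 tz.py
python3 -m jog '[[[0,0,0],[4,0,0]],[[0,0,0],[0,0,0]],[[0,0,0],[0,0,0]]]' >/dev/null;python3 tz.py
python3 -m jog '[[[0,0,0],[4,0,0]],[[0,0,0],[0,0,0]],[[0,0,0],[0,0,0]]]' >/dev/null;python3 tz.py
python3 -m jog '[[[0,0,0],[4,0,0]],[[0,0,0],[0,0,0]],[[0,0,0],[0,0,0]]]' >/dev/null;python3 tz.py
python3 -m jog '[[[0,0,0],[4,0,0]],[[0,0,0],[0,0,0]],[[0,0,0],[0,0,0]]]' >/dev/null;python3 tz.py
python3 -m jog '[[[0,0,0],[4,0,0]],[[0,0,0],[0,0,0]],[[0,0,0],[0,0,0]]]' >/dev/null;python3 tz.py
python3 -m jog '[[[0,0,0],[4,0,0]],[[0,0,0],[0,0,0]],[[0,0,0],[0,0,0]]]' >/dev/null;python3 tz.py
python3 -m jog '[[[0,0,0],[4,0,0]],[[0,0,0],[0,0,0]],[[0,0,0],[0,0,0]]]' >/dev/null;python3 tz.py
python3 -m jog '[[[0,0,0],[4,0,0]],[[0,0,0],[0,0,0]],[[0,0,0],[0,0,0]]]' >/dev/null;python3 tz.py
python3 -m jog '[[[0,0,0],[4,0,0]],[[0,0,0],[0,0,0]],[[0,0,0],[0,0,0]]]' >/dev/null;python3 tz.py
python3 -m jog '[[[0,0,0],[4,0,0]],[[0,0,0],[0,0,0]],[[0,0,0],[0,0,0]]]' >/dev/null;python3 tz.py
python3 -m jog '[[[0,0,0],[4,0,0]],[[0,0,0],[0,0,0]],[[0,0,0],[0,0,0]]]' >/dev/null;python3 tz.py
```

```text
yaw-10.9 Tz -0.07
yaw-14.9 Tz 0.01
yaw-18.9 Tz 0.02
yaw-22.9 Tz 0.06
yaw-26.9 Tz -0.02
yaw-30.9 Tz -0.01
yaw-34.9 Tz -0.08
yaw-38.9 Tz -0.16
yaw-42.8 Tz 0.09
yaw-46.8 Tz 0.05
yaw-50.8 Tz 0.05
yaw-54.8 Tz 0.06
```

```bash
python3 -m jog '[[[0,0,0],[9,0,0]],[[0,0,0],[9,0,0]],[[0,0,0],[9,0,0]],[[0,0,0],[9,0,0]],[[0,0,0],[9,0,0]],[[0,0,0],[9,0,0]],[[0,0,0],[9,0,0]],[[0,0,0],[0,0,0]],[[0,0,0],[0,0,0]],[[0,0,0],[0,0,0]]]' >/dev/null;python3 st.py
python3 -m jog '[[[0,0,0],[4,0,0]],[[0,0,0],[0,0,0]],[[0,0,0],[0,0,0]]]' >/dev/null;python3 tz.py
python3 -m jog '[[[0,0,0],[4,0,0]],[[0,0,0],[0,0,0]],[[0,0,0],[0,0,0]]]' >/dev/null;python3 tz.py
python3 -m jog '[[[0,0,0],[4,0,0]],[[0,0,0],[0,0,0]],[[0,0,0],[0,0,0]]]' >/dev/null;python3 tz.py
python3 -m jog '[[[0,0,0],[3,0,0]],[[0,0,0],[0,0,0]],[[0,0,0],[0,0,0]]]' >/dev/null;python3 tz.py
```

```text
t80.20 p [ 455.4 -323.   156.7] yaw-117.77 tilt [ 0.002  0.002 -1.   ] F [4.3 2.8 0.8] T [ 0.61 -0.89  0.01] op11.9 q [-0.82  0.11  1.85  0.    1.18  1.23]
yaw-121.8 Tz -0.04
yaw-125.8 Tz -0.08
yaw-129.8 Tz -0.08
yaw-132.8 Tz 0.12
```

```bash
python3 -m jog '[[[0,0,0],[0,0,0]],[[0,0,0],[0,0,0]],[[0,0,0],[0,0,0]],[[0,0,0],[0,0,0]]]' 4.0 >/dev/null;python3 st.py;python3 -m jog '[[[-1,0,0],[0,0,0]],[[-3,0,0],[0,0,0]],[[-4,0,0],[0,0,0]],[[-5,0,0],[0,0,0]],[[-5,0,0],[0,0,0]],[[0,-4,-4],[0,0,0]],[[0,-4,-4],[0,0,0]],[[0,-4,-4],[0,0,0]],[[0,0,0],[0,0,0]],[[0,0,0],[0,0,0]]]' >/dev/null;python3 st.py; python3 tubs.py
python3 - <<'E'
from mont import *
S=cams.grab_frame("scene");T=cams.grab_frame("top")
np.save("Sf.npy",S["image"])
C=np.zeros((600,800,3),np.uint8)
put(C,S,255,85,355,175,5,0,0,1.2)
put(C,T,395,215,455,280,5,500,0,1.5)
put(C,S,340,250,440,285,5,0,455) if 0 else put(C,S,345,255,445,320,4,500,330) if 0 else put(C,S,350,255,424,320,4,500,330)
cv2.imwrite("pics/f1.png",C)
E
```

```text
t82.20 p [ 454.3 -323.8  156.2] yaw-132.89 tilt [-0.  0. -1.] F [ 0.5  0.6 -0. ] T [0.02 0.01 0.  ] op40.1 q [-0.82  0.11  1.85 -0.    1.18  1.5 ]
t83.45 p [ 623.9 -317.5  336.6] yaw-132.88 tilt [-0. -0. -1.] F [-0.4  0.2 -0.1] T [0.02 0.02 0.03] op40.3 q [-0.63  0.3   1.3  -0.    1.54  1.69]
[312.6 146. ] 100 tub xy [ 400.2 -330.4]
[290.9 155.5] 100 tub xy [ 492.4 -325.4]
[440.6 268.4] 29 tub xy [330.2 285.3]
```

```bash
python3 - <<'E'
from h import *
S=cams.grab_frame("scene");T=cams.grab_frame("top")
for f,(cx,cy) in ((S,(299,113)),(T,(429,250))):
    g=cv2.cvtColor(f["image"],cv2.COLOR_RGB2GRAY);print(cx-16,cy-14)
    for r in range(cy-14,cy+15): print(" ".join("%3d"%v for v in g[r,cx-16:cx+17]))
E
```

```text
283 99
 53  53  52  53  54  54  84  85 126 128 129 131 132 133 132 139 137 138 125 132 127 142 200 202 208 208 208 208 208 208 208 207 208
 53  53  53  55  91 127 128 128 132 132 132 131 133 132 133 136 122 129 142 200 200 201 206 207 207 207 207 206 206 207 208 209 209
 54  85 106 126 129 133 132 132 133 132 132 139 131 121 130 136 198 198 199 205 207 206 206 207 207 206 206 206 206 207 207 208 208
128 129 130 132 133 132 132 140 140 139 125 132 126 141 198 199 204 204 203 205 206 206 206 206 206 205 205 205 206 206 207 207 207
134 134 133 132 133 133 135 138 123 128 140 197 198 199 204 204 204 203 204 204 205 205 205 206 205 205 205 205 205 206 206 207 206
134 135 134 135 131 125 129 134 195 196 197 203 204 205 204 203 202 203 202 203 204 204 204 203 205 206 205 205 206 205 205 206 207
134 134 127 129 126 137 140 195 201 202 202 203 204 204 204 202 202 202 202 203 203 203 203 205 205 206 205 204 205 205 206 206 206
123 128 139 139 138 139 140 152 152 153 153 154 154 153 154 154 154 153 155 204 204 204 204 205 205 205 205 204 204 204 205 205 204
139 140 142 140 140 140 140 140 140 1
[... 5870 characters left out ...]
  65  65  65  64  63  61  61  60  59  58
 71  71  72  72  72  73  72  72  71  71  71  70  70  71  70  70  68  68  68  67  66  66  65  65  65  63  64  63  62  60  60  58  57
 71  72  73  73  73  72  72  71  71  71  70  70  70  70  70  69  69  68  67  67  66  65  65  64  64  63  63  63  61  60  59  57  56
 72  73  73  73  72  72  71  71  71  70  70  69  69  69  69  69  68  68  66  66  65  64  64  65  63  63  62  62  61  60  59  56  54
 73  73  72  73  72  71  71  71  71  71  71  69  70  69  69  68  68  67  67  66  66  65  64  64  64  63  62  60  60  59  57  57  54
 73  73  73  72  72  72  71  70  70  71  69  70  69  69  68  68  67  67  66  66  67  66  65  63  63  62  62  60  61  59  58  55  53
```

```bash
python3 - <<'E'
from h import *
S=cams.grab_frame("scene");c=np.array([455.5,-324,177])
print(proj(S,c))
for n in range(6):
    a=np.radians(78-30*n);print(n,(proj(S,c+25*np.array([np.cos(a),np.sin(a),0]))-proj(S,c)).round(2))
E
python3 -m jog '[[[0,-6,0],[0,0,0]],[[0,-6,0],[0,0,0]],[[0,-6,0],[0,0,0]],[[0,-6,0],[0,0,0]],[[0,-6,0],[0,0,0]],[[0,0,0],[0,0,0]],[[0,0,0],[0,0,0]],[[0,0,0],[0,0,0]]]' >/dev/null;python3 st.py
python3 - <<'E'
from h import *
T=cams.grab_frame("top");g=cv2.cvtColor(T["image"],cv2.COLOR_RGB2GRAY)
for r in range(240,262): print(" ".join("%3d"%v for v in g[r,418:442]))
S=cams.grab_frame("scene")
for t in ("gauge_case","holder_hole0","tray_handle","spray_bottle","empty_tubs","scoop"): print(t,[(np.round(x["position"],1).tolist(),round(x["score"],2)) for x in nets.search_frame(t,S)][:2])
I=S["image"].astype(int)-np.load("S.npy").astype(int);m=(abs(I).sum(2)>60)
for n,(x,y) in dict(bottle=(312,315),empties=(353,367),scoop=(234,207)).items(): print(n,"changed px",m[y-12:y+13,x-12:x+13].sum())
E
```

```text
[298.20822032 111.62245451]
0 [2.11 4.52]
1 [-1.93  4.64]
2 [-5.43  3.49]
3 [-7.44  1.42]
4 [-7.44 -1.  ]
5 [-5.46 -3.13]
t84.75 p [827.6 -99.3 337.4] yaw-133.00 tilt [ 0.001 -0.    -1.   ] F [ 0.1 -0.5  0.5] T [ 0.02 -0.03  0.05] op39.8 q [-0.25  0.65  0.84 -0.    1.66  2.07]
 82  79  82  85  84  77  68  61  59  57  53  52  55  62  69  74  77  72  63  62  71  86 108 138
 77  71  77  80  75  64  54  45  40  38  37  36  39  44  50  57  65  64  62  70  79  84  93 118
 80  74  73  71  58  46  37  32  30  29  29  29  30  30  33  38  47  57  68  81  83  85  88 103
 84  79  70  57  43  33  30  29  28  29  29  28  30  26  27  28  41  65  86  90  83  82  84  90
 84  77  61  44  33  29  29  29  28  28  28  28  27  25  25  35  59  90 106  94  78  77  78  76
 82  71  49  33  28  29  29  28  30  29  28  28  25  26  33  55  88 112 107  82  65  68  68  65
 78  60  39  30  28  29  28  28  28  27  26  26  25  32  53  81 108 110  86  59  55  63  66  66
 75  53  34  29  28  29  28  30  29  28  26  25  27  46  79 104 109  89  58  42  52  68  76  78
 74  51  32  28  28  29  28  28  28  25  26  25  32  6
[... 914 characters left out ...]
 86  83  76  65  55  49  39  38  38  38  39  40  45  54  64  73  81  85  85  86  89 103
 87  86  86  85  83  79  74  67  61  58  58  58  58  61  65  73  79  84  84  85  85  88  98 124
 89  86  85  86  86  85  84  81  79  78  77  77  77  79  80  82  84  85  84  86  88  97 116 146
102  92  87  86  86  86  86  85  85  84  86  85  84  85  84  85  85  86  86  88  98 117 141 163
gauge_case [([371.8, 301.7], 0.55)]
holder_hole0 [([366.2, 308.0], 0.9)]
tray_handle [([310.7, 158.8], 0.77), ([299.4, 118.9], 0.26)]
spray_bottle [([315.7, 317.2], 0.83)]
empty_tubs [([352.2, 366.4], 0.82), ([368.5, 310.2], 0.56)]
scoop [([233.5, 205.6], 0.66)]
bottle changed px 0
empties changed px 0
scoop changed px 153
```

```bash
python3 - <<'E'
from h import *
m=(abs(np.load("Sf.npy").astype(int)-np.load("S.npy").astype(int)).sum(2)>60)
print("scoop",m[190:225,220:248].sum())
print(job.sign_off())
E
```

```text
scoop 1
the job is handed in; nothing more can be done
None
```

The whole job is done and handed in at about 85 s on the robot's clock; the sign-off gives no verdict.

**What I did:** I pushed the sleeve back, lifted the gauge out and stood it in the holder. All four tubs are upright on the tray, one of which had been knocked about 40 mm aside during the run and was found again. I slid the tray in until it met the stop at handle y = -184 mm, as expected. Then I turned the dial clockwise four detents on from the off stop, counting clicks by torque.

**Last checks:**
- **Gauge and sleeve:** the picture after placing showed the gauge seated and the sleeve forward.
- **Tray:** the two trailing tubs, the only ones visible inside the sealer, did not move after the handle was released.
- **Dial:** the pointer measured about -40° in the top camera, against -42° expected for position 4.
- **Bystanders:** the bottle and empty tubs showed no change. A last check flagged change at the scoop, which was only the arm or its shadow: an earlier frame showed none.

**Problems and disagreements:**
- **First descent:** a fingertip landed on top of the gauge and pressed with up to about 88 N before I backed off. I saw no shift of the gauge in the pictures afterwards.
- **Top camera:** it was about 5 mm off from the arm's own readings, so I corrected for that.
- **Dial's starting angle:** before I touched it, the pointer appeared about halfway between the off dot and position 1. I therefore counted from the stop rather than from that reading.
- **Final picture:** the viewer's picture limit was reached, so the last dial check used pixel values only.

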